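# Preset the thumbwheel counter and load it

### The arm

A 6-joint arm with a two-finger parallel gripper is mounted at the origin on the work surface. World frame = base frame: x ahead of the robot, y to its left, z up, the work surface at z = 0. Lengths are in m, angles in rad, forces in N, time in s.
With the tool pointing down it reaches from about 0.35 to 0.975 m from the base axis. Payload 4.9 kg.
Tool frame: the origin (TCP) lies midway between the tips of the shut fingers; the grasp point (between the pads) lies 19 mm behind it; z points along the fingers, y is the direction in which the jaws open and shut (so a half turn about z gives the same grasp; the last joint's range is limited). The gripper opens to 85 mm and grips with 20 to 120 N. Pads are 22 mm wide; open, the fingers measure 114 mm over their backs; the gripper's body (76 mm by 85 mm) begins 54 mm behind the grasp point. The pads swing forward as they close: fully open they stand 13 mm farther back than shut.
Start: joints at [1.09, 0.053, 1.613, -0, 1.476, -0.119], TCP at [0.221, 0.585, 0.231] pointing down, gripper open.
Joint ranges: [-3.01, 3.01], [-1.01, 2.22], [0.06, 2.58], [-1.02, 4.17], [0.09, 2.62], [-3.14, 3.14]. Speed limits (rad/s): [2.57, 2.57, 3.14, 3.14, 3.14, 3.14].

### API

Orientations are given as a rotation vector (axis times angle).
In Python, from station import ctrl gives the robot as it stands.
- The arm moves only by the tool apply_moves, never from a script. Its argument "rows" is a list of rows, each a list of 6 numbers: the shift along the tool's x, y, z in cm, then the turn, a rotation vector about the tool's x, y, z in units of 5 degrees (1.0 is 5 degrees). In form: [[x, y, z, rx, ry, rz], ...]. A call has 1 to 20 rows; each row is the pose to reach, as a shift and turn from the pose measured when the call began, along the tool's axes at that moment; what a row does not reach only later rows make up. A row lasts 1/10 s, in which the tool goes at most 50 mm and 8.59 degrees, less where a joint would pass 70% of its speed; a pose out of reach is approached as far as the arm can. A call with a gripper value outside its range is refused whole. "grip" is the closure, from 0 (fully open) to 1 (shut), set as the call begins (left out, the last holds). The fingers move at their own pace and stop on an object; "squeeze" is the grip in N (left out, the last holds). Time passes only in rows, so rows that repeat a pose let the fingers close. It gives the time, the measured TCP pose, the force and the opening at its end, in the units of the state.
- ctrl.get_obs(): the state, without advancing time (a new reading comes with each control period).
- ctrl.get_image(name): name is "scene" or "top" or "wrist"; returns a dict with "color" (480x640x3 uint8, blue, green, red), "mtx" (3x3 intrinsics, pixels), "rvec" (rotation vector, rad) and "tvec" (3), from world to camera coordinates, as OpenCV has them. Camera axes: x right, y down, z forward; pixel columns grow to the right and rows downward; lengths in m; the calibration is good to about 2 mm. The wrist camera is an equidistant fisheye: a pixel r from the principal point sees the ray r / f radians off the axis. A picture is of the moment at which its call begins. There is no depth.
- ctrl.finish_job(): hands the job in, once; it reports no verdict.
The state is a dict: "t": time; "q": joint angles; "dq": joint speeds; "effort": joint torques, N m; "tool_pos": TCP position; "tool_rot": TCP orientation; "contact_force": force on the tool from outside, world axes, zero at the start; "wrist_torque": the same for the moment, N m; "opening": finger opening in m.
Only numpy, scipy, OpenCV 4.12 (cv2) and the standard library are available. Lean on these libraries where they do the work, as an engineer would, in place of code of your own. Each camera call takes 0.05 s, during which the arm holds its last target.

### The job

Set the three thumbwheels on the sloping counter console to the new batch code 3-4-2 (three dots on the left wheel, four on the middle, two on the right, as seen standing at its low front edge), each dotted flat facing squarely out between its white pointers. Then throw the load lever on the small grey box fully over, away from the side it leans to, so that the counter takes the code; do not knock the ioniser bar above the wheels, and leave the loose things on the bench where they are.

Things in the scene. Friction and masses are not known exactly. Their poses are not given: they have to be found in the camera images.
- console: fixed console, 270 mm wide (y), 130 deep (x), 128 high at the back, 53 at its low front edge, on its -x side, which looks away from the robot. Origin on the table under the middle wheel's axle; y along the axles to the left wheel. Its panel slopes 30 deg: outward normal (-sin 30, 0, cos 30) in this frame, surface 18 mm from the axles along it, reaching 75 mm up and down the slope from there
- axle_left (a point): left wheel's centre, 56 mm to the console's +y of the middle one, 75 mm above the table; axes as the console's. Each wheel: a black drum of radius 42 mm, 30 mm wide, half sunk in the panel; six ridges across it (7 mm thick, tips at radius 60 mm), every 60 deg; on the flats between them 0 to 5 white dots
- axle_mid (a point): middle wheel's centre, on its axle, 75 mm above the table; axes as the console's. Two small white pointers stand beside each wheel on the panel and end 38 mm from the axle
- axle_right (a point): right wheel's centre, 56 mm to the console's -y of the middle one, 75 mm above the table; axes as the console's. 
- wheel_left (a joint): left wheel's angle. 0: its bare (0-dot) flat faces straight out of the panel, between the pointers; grows as the exposed side is rolled up the slope (away from the low front edge): k dots face out at k x 1.047. Measured from the panel's normal, up-slope positive, ridges stand at value + 30 deg + multiples of 60 deg. Stops at -0.35 and 5.6. No clicks; friction 0.15 N m (2.5 N at a ridge); stays where left.
- wheel_mid (a joint): middle wheel's angle. 0: its bare (0-dot) flat faces straight out of the panel, between the pointers; grows as the exposed side is rolled up the slope (away from the low front edge): k dots face out at k x 1.047. Measured from the panel's normal, up-slope positive, ridges stand at value + 30 deg + multiples of 60 deg. Stops at -0.35 and 5.6. No clicks; friction 0.15 N m (2.5 N at a ridge); stays where left.
- wheel_right (a joint): right wheel's angle. 0: its bare (0-dot) flat faces straight out of the panel, between the pointers; grows as the exposed side is rolled up the slope (away from the low front edge): k dots face out at k x 1.047. Measured from the panel's normal, up-slope positive, ridges stand at value + 30 deg + multiples of 60 deg. Stops at -0.35 and 5.6. No clicks; friction 0.15 N m (2.5 N at a ridge); stays where left.
- ioniser_bar: aluminium bar over the wheels (console x -10 to +25 mm, 280 mm long in y, underside 260 mm and top 285 mm above the table) on two posts 16 mm square at console y +145 and -145 mm. Origin and axes: the console's. It bars a vertical tool over the wheels: come in along the panel's normal, from the front. Not to be pushed
- lever_station: fixed grey box, 130 mm (x) by 80 mm (y) by 50 mm high, that carries the load lever; it stands on one side of the console or the other. Origin at the centre of its underside, z up. Its -x looks roughly to the robot. The lever's hinge is parallel to its y, 55 mm above the table, over the origin.
- load_lever (a joint): angle of the load lever: a steel rod with a black ball at its end. 0: leaning 0.5 rad from upright to the station's -x; 1.0 (the stop): thrown over, leaning 0.5 rad to its +x. Stays where it is left (friction 0.1 N m, about 1 N at the ball).
- lever_knob (a point): centre of the lever's ball (radius 16 mm), 100 mm from the hinge
- iron_stand: fixed black soldering-iron stand, 150 x 85 mm, 115 mm high, on the other side of the console from the lever; not used. Origin at the centre of its underside.
- solder_spool: loose white solder spool, 68 mm in diameter, 50 mm high, standing; not used. Origin at the centre of its underside.
- board_holder: loose aluminium block with a circuit board on it, 110 x 75 mm, 44 mm high; not used. Origin at the centre of its underside.
- screwdriver: loose screwdriver lying on the table in front of the console, along its own x; not used
- flux_bottle: loose bottle, 50 mm in diameter, 110 mm high, standing behind; not used. Origin at the centre of its underside.
There are look-alikes about, which are no part of the job. Leave any blue or purple look-alike of the lever_station alone.

How it is judged:
By the outcome, as a careful person would: the job done as asked, in the order asked, and still so for the second after the job is handed in, with the robot touching nothing.
It also fails if it takes over 72 s, if anything falls off the work surface, if the arm or the gripper's body presses on something with over 40 N, if the wrist force passes 120 N, or if a joint passes its speed limit or range.

## Working session

There is one attempt and no reset: what is moved stays moved. The work goes in short steps, Python scripts to look and compute and a tool call to move; the robot and the scene stay as the last step left them, time stands still between calls to the robot, and variables do not carry over. Pictures are saved under pics/ and viewed, and the job is handed in when it is done.

Besides the shell and the picture viewer there is one more tool, called after ">>>" in YAML: its name, and indented under it one key for each argument. apply_moves: Moves the arm, as the interface text tells. Its arguments: {"type":"object","properties":{"rows":{"type":"array","items":{"type":"array","items":{"type":"number"}}},"grip":{"type":"number"},"squeeze":{"type":"number"}},"required":["rows"]}

```bash
ls; mkdir -p pics; python3 - <<'E'
from station import ctrl
import cv2
o=ctrl.get_obs()
for k in ['t','q','tool_pos','tool_rot','contact_force','opening']: print(k,o[k])
for n in ['scene','top','wrist']:
    im=ctrl.get_image(n); cv2.imwrite(f'pics/{n}0.png',im['color']); print(n,im['mtx'],im['rvec'],im['tvec'])
E
```

```text
pics
t 0.0
q [ 1.08999993e+00  5.33455477e-02  1.61431949e+00  5.54759438e-06
  1.47597505e+00 -1.18991053e-01]
tool_pos [0.22092801 0.58398003 0.2300548 ]
tool_rot [-5.65118551e-01 -3.08972537e+00  3.06939071e-03]
contact_force [-0.22404945 -0.08059082  0.96089718]
opening 0.0853065118336086
scene [[462.69929829   0.         322.7806051 ]
 [  0.         462.69929829 241.63215872]
 [  0.           0.           1.        ]] [ 1.29732833  2.1832516  -0.97100513] [ 0.4021588  -0.14116043  1.59561462]
top [[565.24774184   0.         311.32903208]
 [  0.         565.24774184 239.09918314]
 [  0.           0.           1.        ]] [ 2.19484664 -2.14786901  0.11972539] [-0.20355666  0.50496059  1.45871774]
wrist [[371.64829954   0.         326.34397864]
 [  0.         371.64829954 235.36965536]
 [  0.           0.           1.        ]] [-2.35184069 -1.62529157 -0.2657847 ] [-0.62484213 -0.04238309  0.38146689]
```

View pics/scene0.png

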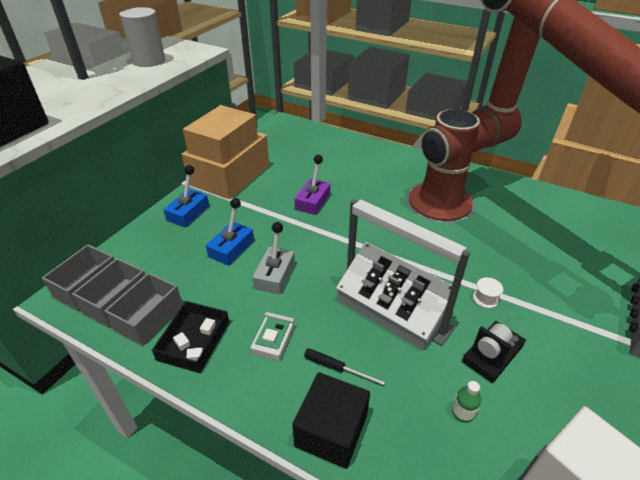

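View pics/top0.png

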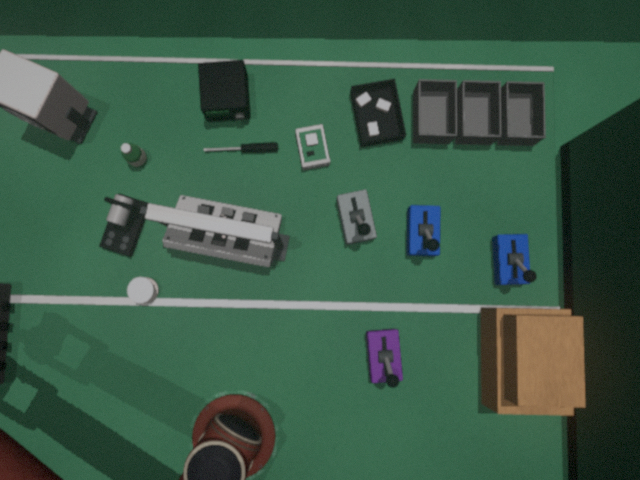

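View pics/wrist0.png

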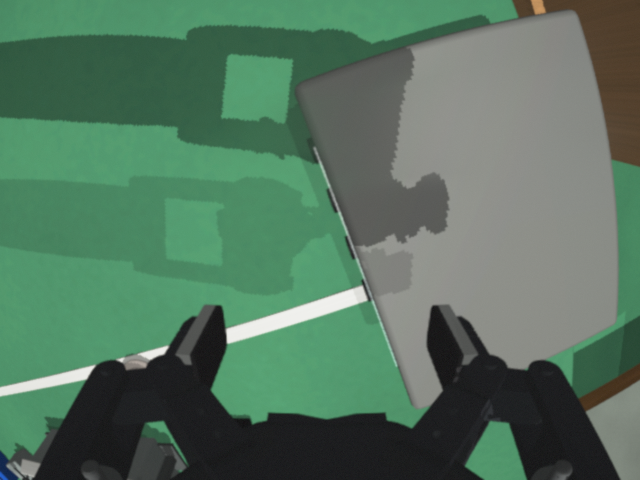

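Scene view: the console is at about (400,295), the grey lever box at (275,268), blue look-alikes at (187,207) and (230,242), and a purple one at (313,195). Top view: console (222,232), grey box (357,217), blue boxes (425,231) and (514,260), purple box (385,355). I choose the grey one at (357,217) in the top view. Next, close crops.

```bash
cat > h.py <<'E'
import cv2, numpy as np
from scipy.spatial.transform import Rotation as R
from station import ctrl
class Cam:
    def __init__(s,im,fish=False):
        s.K=np.array(im['mtx']);s.R=R.from_rotvec(np.array(im['rvec']).ravel()).as_matrix();s.t=np.array(im['tvec']).ravel();s.img=im['color'];s.fish=fish
        s.C=-s.R.T@s.t
    def proj(s,P):
        P=np.atleast_2d(P);c=P@s.R.T+s.t
        if s.fish:
            rr=np.hypot(c[:,0],c[:,1]);th=np.arctan2(rr,c[:,2]);k=th/np.maximum(rr,1e-9)
            return np.c_[s.K[0,2]+s.K[0,0]*c[:,0]*k, s.K[1,2]+s.K[1,1]*c[:,1]*k]
        return np.c_[s.K[0,2]+s.K[0,0]*c[:,0]/c[:,2], s.K[1,2]+s.K[1,1]*c[:,1]/c[:,2]]
    def ray(s,uv):
        x=(uv[0]-s.K[0,2])/s.K[0,0];y=(uv[1]-s.K[1,2])/s.K[1,1]
        if s.fish:
            r=np.hypot(x,y);d=np.array([x/r*np.sin(r),y/r*np.sin(r),np.cos(r)]) if r>0 else np.array([0,0,1.])
        else: d=np.array([x,y,1.]);d/=np.linalg.norm(d)
        return s.R.T@d
    def onz(s,uv,z):
        d=s.ray(uv);return s.C+d*(z-s.C[2])/d[2]
def cam(n): return Cam(ctrl.get_image(n),n=='wrist')
def tri(*cu):
    A=np.zeros((3,3));b=np.zeros(3)
    for c,u in cu:
        d=c.ray(u);M=np.eye(3)-np.outer(d,d);A+=M;b+=M@c.C
    p=np.linalg.solve(A,b)
    return p,[np.linalg.norm(c.proj(p)[0]-np.array(u)) for c,u in cu]
def crop(img,x0,y0,x1,y1,s,name):
    c=cv2.resize(img[y0:y1,x0:x1],None,fx=s,fy=s,interpolation=cv2.INTER_CUBIC);cv2.imwrite('pics/'+name+'.png',c)
E
python3 - <<'E'
from h import *
s=cv2.imread('pics/scene0.png');t=cv2.imread('pics/top0.png')
crop(s,320,190,480,350,5,'s_con');crop(t,90,170,290,300,4,'t_con')
crop(s,240,210,310,300,6,'s_lev');crop(t,325,180,385,250,8,'t_lev')
c=cam('top');print(c.C, c.onz((222,232),0),c.onz((357,217),0)); c=cam('scene');print(c.C)
E
```

```text
[ 0.35579918 -0.18420985  1.5045769 ] [0.52586818 0.04668776 0.        ] [ 0.5744725  -0.31424303  0.        ]
[1.31988076 0.25433813 0.95962017]
```

View pics/s_con.png

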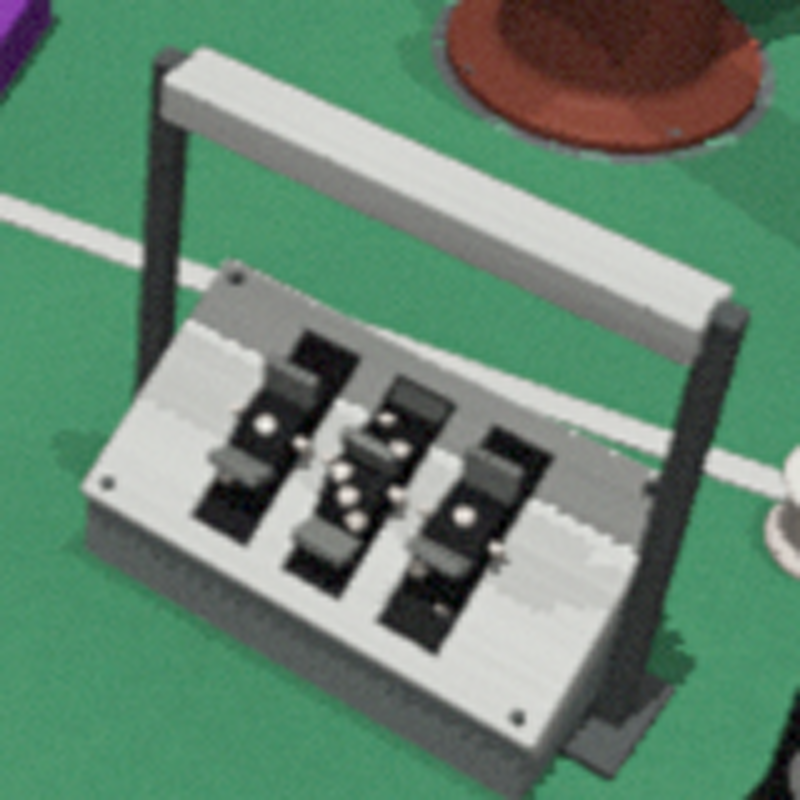

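View pics/t_con.png

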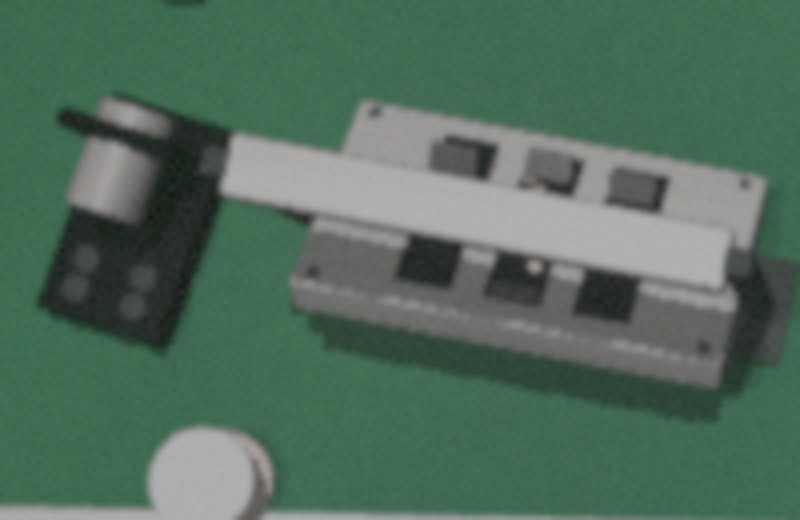

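View pics/s_lev.png

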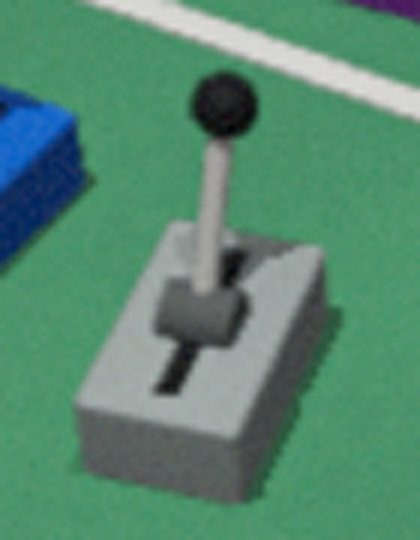

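View pics/t_lev.png

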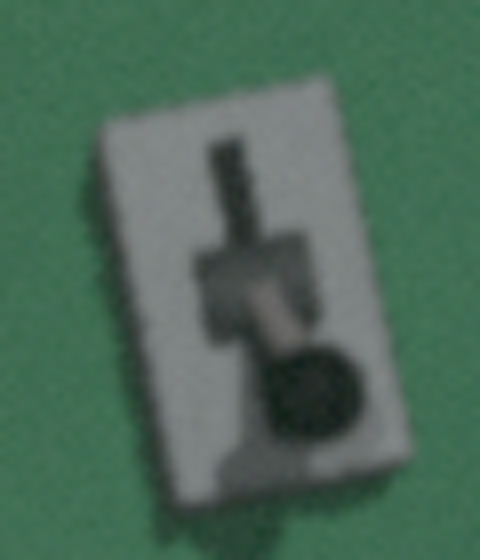

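Grey box confirmed (lever ball at about scene (277,227) and top (364,229), leaning toward the robot). The facing flats look like about 1, 3 and 1 dots. Next I triangulate the panel screws and the ball.

```bash
cat > meas.py <<'E'
from h import *
s=cam('scene');t=cam('top')
S=lambda x,y:(320+(x-2)/5,190+(y-2)/5); T=lambda x,y:(90+(x-1.5)/4,170+(y-1.5)/4)
P=[]
for a,b in [((107,484),(745,184)),((518,717),(375,112)),((655,487),(313,271)),((237,278),(703,346))]:
    p,e=tri((s,S(*a)),(t,T(*b)));print(p,np.round(e,2));P.append(p)
P=np.array(P)
c=P.mean(0);print('c',c)
yv=(P[0]+P[3]-P[1]-P[2]);yv/=np.linalg.norm(yv);up=(P[2]+P[3]-P[0]-P[1]);up/=np.linalg.norm(up)
print('yv',yv,'up',up,'n',np.cross(up,yv), 'yaw',np.arctan2(-yv[0],yv[1]),np.degrees(np.arcsin(up[2])), np.arctan2(up[1],up[0]))
k,e=tri((s,(240+221.5/6,210+101.5/6)),(t,(325+309.5/8,180+389.5/8)));print('knob',k,e)
# box top corners z=.05
U=lambda x,y:(325+(x-3.5)/8,180+(y-3.5)/8)
B=np.array([t.onz(U(*p),.05) for p in [(103,118),(328,77),(410,462),(180,505)]]);print(B,B.mean(0))
V=lambda x,y:(240+(x-2.5)/6,210+(y-2.5)/6)
B2=np.array([s.onz(V(*p),.05) for p in [(240,437),(78,405),(175,222),(325,248)]]);print(B2,B2.mean(0))
E
python3 meas.py
```

```text
[ 0.56495751 -0.09807832  0.05393991] [0.52 0.53]
[0.60654878 0.14334898 0.05513016] [0.77 0.71]
[0.49512567 0.16309654 0.12134253] [1.2  1.19]
[ 0.45425653 -0.07855174  0.121417  ] [0.72 0.79]
c [0.53022212 0.03245386 0.0879574 ]
yv [-0.16826447 -0.98573926 -0.00227681] up [-0.84712069  0.14978082  0.50985511] n [ 0.50224318 -0.08771924  0.86024291] yaw 2.9725234395990547 30.654179407390455 2.9665896971294985
knob [ 0.52507419 -0.31769418  0.14130029] [np.float64(0.4038271074670069), np.float64(0.4551279629459986)]
[[ 0.62582677 -0.2580792   0.05      ]
 [ 0.64106816 -0.33136067  0.05      ]
 [ 0.51518251 -0.3593591   0.05      ]
 [ 0.4995561  -0.28506892  0.05      ]] [ 0.57040839 -0.30846697  0.05      ]
[[ 0.62713436 -0.24921831  0.05      ]
 [ 0.64554576 -0.32395817  0.05      ]
 [ 0.52219603 -0.35312738  0.05      ]
 [ 0.50312493 -0.27987507  0.05      ]] [ 0.57450027 -0.30154473  0.05      ]
```

```bash
python3 - <<'E'
from h import *
o=ctrl.get_obs();T=R.from_rotvec(o['tool_rot']).as_matrix();p=np.array(o['tool_pos']);print(T.round(3));
w=cam('wrist');print('cam in tool',T.T@(w.C-p),'\n',(w.R@T).round(3)); a=1.09
print('radial dir in tool',T.T@np.array([np.cos(a),np.sin(a),0]))
# overlay
s=cam('scene');t=cam('top')
psi=2.970;ax=np.array([.5214,.034,.0745])
X=np.array([np.cos(psi),np.sin(psi),0]);Y=np.array([-np.sin(psi),np.cos(psi),0]);Z=np.array([0,0,1.])
n=-.5*X+Z*.866;u=.866*X+.5*Z
for c,nm,(x0,y0,x1,y1,f) in [(s,'s_ov',(320,190,480,350,5)),(t,'t_ov',(140,180,290,270,5))]:
    I=cv2.resize(c.img[y0:y1,x0:x1],None,fx=f,fy=f,interpolation=cv2.INTER_CUBIC)
    pp=lambda P:tuple(int(v) for v in ((c.proj(P)[0]-[x0,y0]+.5)*f))
    for k in(1,0,-1):
        A=ax+k*.056*Y
        q=[A+.018*n+i*.0384*u+j*.015*Y for i,j in((1,1),(1,-1),(-1,-1),(-1,1))]
        cv2.polylines(I,[np.array([pp(v) for v in q])],True,(0,0,255),1)
        for j in(1,-1): cv2.circle(I,pp(A+.038*n+j*.02*Y),3,(255,0,0),1)
    q=[ax+.018*n+i*.075*u+j*.135*Y for i,j in((1,1),(1,-1),(-1,-1),(-1,1))]
    cv2.polylines(I,[np.array([pp(v) for v in q])],True,(0,255,255),1)
    cv2.imwrite('pics/'+nm+'.png',I)
E
```

```text
[[-0.935  0.354 -0.   ]
 [ 0.354  0.935 -0.   ]
 [ 0.    -0.001 -1.   ]]
cam in tool [ 0.08259375  0.00100944 -0.14318841] 
 [[ 0.     1.     0.   ]
 [-0.947  0.    -0.322]
 [-0.322 -0.     0.947]]
radial dir in tool [-1.18718349e-01  9.92927822e-01 -5.41767096e-04]
```

View pics/s_ov.png

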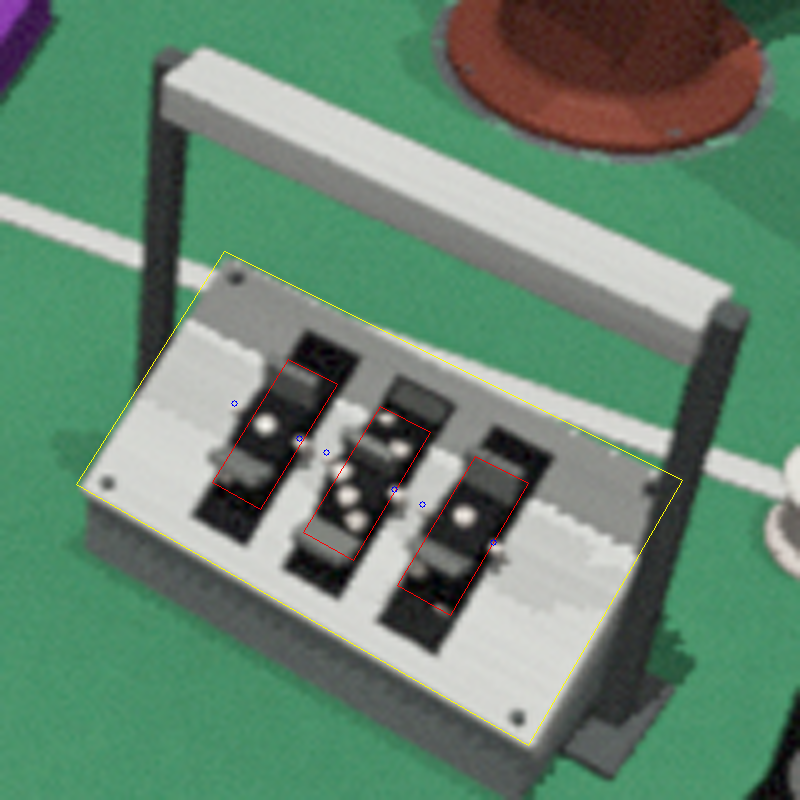

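View pics/t_ov.png

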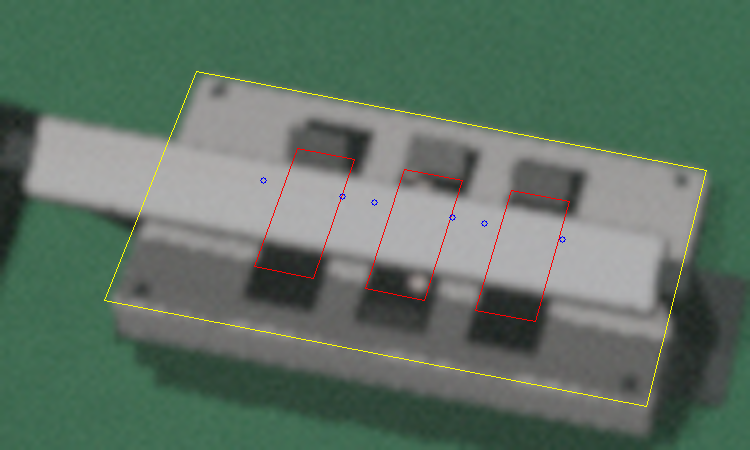

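```bash
cat > wheel.py <<'E'
from h import *
psi=2.970;ax=np.array([.5214,.034,.0745])
X=np.array([np.cos(psi),np.sin(psi),0]);Y=np.array([-np.sin(psi),np.cos(psi),0]);Z=np.array([0,0,1.])
n=-.5*X+Z*.866;u=.866*X+.5*Z
def cyl(c,uv,r=.042):
    d=c.ray(uv);o=c.C-ax
    a=np.array([d@n,d@u]);b=np.array([o@n,o@u])
    A=a@a;B=2*a@b;C=b@b-r*r;D=B*B-4*A*C
    l=(-B-np.sqrt(max(D,0)))/(2*A);P=o+l*d
    return np.degrees(np.arctan2(P@u,P@n)),P@Y*1000
E
python3 - <<'E'
from wheel import *
s=cam('scene');S=lambda x,y:(320+(x-2)/5,190+(y-2)/5)
for nm,p,r in [('Ldot',(265,424),.04),('Lridge_up tip',(291,382),.06),('L ridge low tip',(240,468),.06),('Rdot',(464,516),.04),('R up',(494,473),.06),('R low',(441,556),.06),
 ('m',(386,418),.04),('m',(400,449),.04),('m ridge',(370,447),.06),('m3',(342,470),.04),('m3',(348,496),.04),('m3',(356,520),.04),('m low',(326,541),.06),('m up',(421,399),.06),('Ptr',(300,443),.038),('ptr',(395,495),.038),('ptr',(497,550),.038)]:
    print(nm,np.round(cyl(s,S(*p),r),1))
E
```

```text
Ldot [-3.3 54.8]
Lridge_up tip [19.4 48.6]
L ridge low tip [-30.4  49.3]
Rdot [  6.2 -57.8]
R up [ 27.2 -63.2]
R low [-20.9 -62.5]
m [57.1  7.7]
m [ 30.1 -11.1]
m ridge [ 8.5 -5.2]
m3 [-6.2  7.3]
m3 [-20.6  -1.7]
m3 [-33.6 -10.3]
m low [-42.3  -6.3]
m up [52.1 -7.6]
Ptr [-3.1 34.2]
ptr [ -3.7 -22.2]
ptr [ -3.7 -79.7]
```

```bash
cat > go.py <<'E'
from wheel import *
def ori(phi,yaw=0):
    f=np.radians(phi);z=-(np.cos(f)*n+np.sin(f)*u);y=-(np.cos(f)*u-np.sin(f)*n);x=np.cross(y,z)
    return np.c_[x,y,z]
def rel(P,M,show=True):
    o=ctrl.get_obs();T=R.from_rotvec(o['tool_rot']).as_matrix();p=np.array(o['tool_pos'])
    d=T.T@(np.array(P)-p)*100;r=np.degrees(R.from_matrix(T.T@M).as_rotvec())/5
    if show: print('row',np.r_[d,r].round(2).tolist(),'rows~',max(np.linalg.norm(d)/5,np.linalg.norm(r)*5/8.59).round(1))
    return np.r_[d,r]
def pol(k,r,phi,off=(0,0)):
    "point at wheel k (1 left,0,-1), radius r (m), angle phi deg"
    f=np.radians(phi);return ax+k*.056*Y+r*(np.cos(f)*n+np.sin(f)*u)+off[0]*Y
def st():
    o=ctrl.get_obs();T=R.from_rotvec(o['tool_rot']).as_matrix();p=np.array(o['tool_pos'])-ax
    print('t',round(o['t'],2),'q',np.round(o['q'],3),'pos',np.round(o['tool_pos'],4),'F',np.round(o['contact_force'],1),'open',round(o['opening'],4))
    print('r',round(np.hypot(p@n,p@u)*1000,1),'phi',np.degrees(np.arctan2(p@u,p@n)).round(1),'n,u,Y mm',(np.array([p@n,p@u,p@Y])*1000).round(1),'toolphi',np.degrees(np.arctan2(-T[:,2]@u,-T[:,2]@n)).round(1))
E
python3 - <<'E'
from go import *
st()
M=ori(30)
rel([.45,.35,.42],M); rel([.70,.05,.42],ori(-10))
E
```

```text
t 0.55 q [ 1.09   0.053  1.613  0.     1.476 -0.119] pos [0.2212 0.5845 0.2313] F [0.5 0.5 0.1] open 0.0854
r 420.1 phi 98.1 n,u,Y mm [ -59.1  415.9 -491.2] toolphi 30.0
row [-29.7, -13.83, -18.87, 0.0, -0.0, 15.82] rows~ 9.2
row [-63.7, -33.04, -18.87, 6.67, 5.51, 15.13] rows~ 14.8
```

>>> apply_moves:
  rows:
    - [-10,-5,-18.9,0,0,5]
    - [-20,-9,-18.9,0,0,10]
    - [-29.7,-13.8,-18.9,0,0,15.8]
    - [-29.7,-13.8,-18.9,0,0,15.8]
    - [-29.7,-13.8,-18.9,0,0,15.8]
    - [-29.7,-13.8,-18.9,0,0,15.8]
    - [-29.7,-13.8,-18.9,0,0,15.8]
    - [-29.7,-13.8,-18.9,0,0,15.8]
    - [-29.7,-13.8,-18.9,0,0,15.8]
    - [-29.7,-13.8,-18.9,0,0,15.8]
  grip: 1

```text
t: 1.55
tool_pos: [0.451, 0.3496, 0.4211]
tool_rot: [2.405, 2.021, 0.002]
contact_force: [-0.0, -0.3, 0.5]
opening: -0.0003
```

```bash
python3 - <<'E'
from go import *
st()
rel([.70,.05,.42],ori(-10))
E
```

```text
t 1.55 q [ 0.529 -0.119  1.471  0.     1.789  0.702] pos [0.451  0.3496 0.4211] F [-0.  -0.3  0.5] open -0.0003
r 367.8 phi 49.6 n,u,Y mm [ 238.5  280.  -298.9] toolphi 30.1
row [-25.22, 29.69, 0.11, 8.01, -0.02, -0.01] rows~ 7.8
```

>>> apply_moves:
  rows:
    - [-25.2,29.7,0.1,8,0,0]
    - [-25.2,29.7,0.1,8,0,0]
    - [-25.2,29.7,0.1,8,0,0]
    - [-25.2,29.7,0.1,8,0,0]
    - [-25.2,29.7,0.1,8,0,0]
    - [-25.2,29.7,0.1,8,0,0]
    - [-25.2,29.7,0.1,8,0,0]
    - [-25.2,29.7,0.1,8,0,0]
    - [-25.2,29.7,0.1,8,0,0]
    - [-25.2,29.7,0.1,8,0,0]

```text
t: 2.55
tool_pos: [0.7007, 0.0501, 0.418]
tool_rot: [-1.943, -1.636, 0.595]
contact_force: [-0.1, 0.6, -0.0]
opening: -0.0005
```

```bash
python3 - <<'E'
from go import *
st()
rel(pol(0,.16,-10),ori(-10))
w=cam('wrist');cv2.imwrite('pics/w1.png',w.img)
s=cam('scene');cv2.imwrite('pics/s1.png',s.img)
E
```

```text
t 2.55 q [-0.063  0.657  0.668  0.122  2.511  0.181] pos [0.7007 0.0501 0.418 ] F [-0.1  0.6 -0. ] open -0.0005
r 385.0 phi 3.1 n,u,Y mm [384.4  21.1 -46.5] toolphi -10.1
row [-4.7, 8.8, 21.46, -0.02, -0.02, 0.01] rows~ 4.7
```

View pics/w1.png

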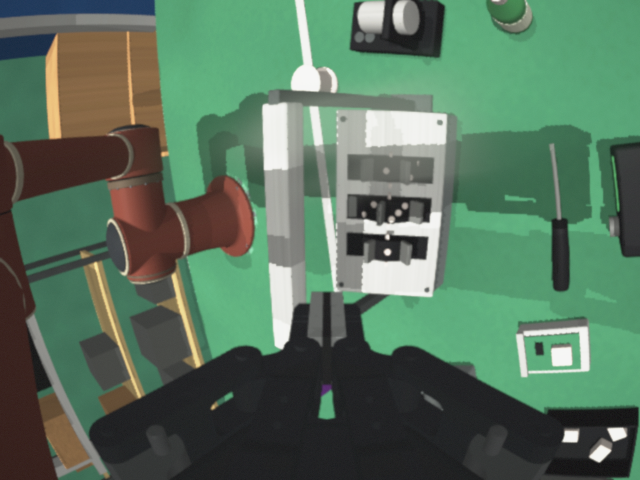

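View pics/s1.png

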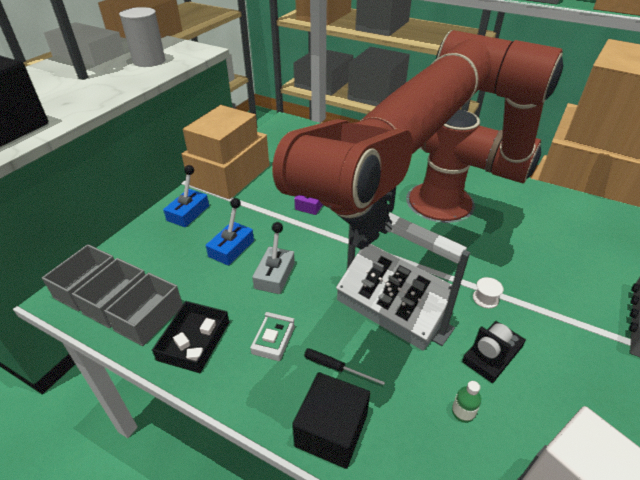

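```bash
python3 - <<'E'
from go import *
w=Cam(ctrl.get_image('wrist'),True)
x0,y0,x1,y1,f=320,90,470,310,3.6
I=cv2.resize(w.img[y0:y1,x0:x1],None,fx=f,fy=f,interpolation=cv2.INTER_CUBIC);cv2.imwrite('pics/w1c.png',I)
c=w;pp=lambda P:((c.proj(P)[0]-[x0,y0]+.5)*f).round(0)
for k in(1,0,-1):
    A=ax+k*.056*Y
    for j in(1,-1): print('ptr',k,j,pp(A+.038*n+j*.022*Y))
for i,j in((1,1),(1,-1),(-1,-1),(-1,1)): print('corner u,Y',i,j,pp(ax+.018*n+i*.075*u+j*.135*Y))
E
```

```text
ptr 1 1 [234. 635.]
ptr 1 -1 [241. 530.]
ptr 0 1 [242. 500.]
ptr 0 -1 [248. 388.]
ptr -1 1 [249. 356.]
ptr -1 -1 [254. 238.]
corner u,Y 1 1 [ 53. 726.]
corner u,Y 1 -1 [59. 78.]
corner u,Y -1 -1 [457.  94.]
corner u,Y -1 1 [401. 750.]
```

View pics/w1c.png

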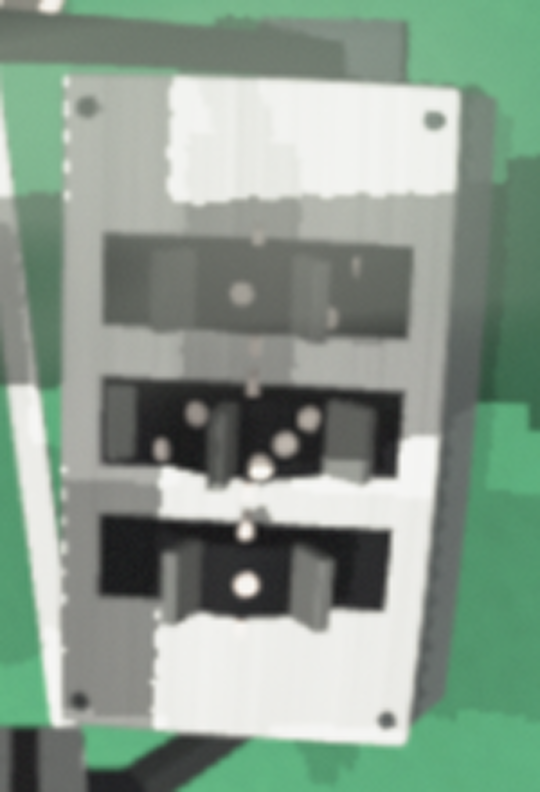

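```bash
sed -i 's/ax=np.array(.*)/ax=np.array([.524,.0336,.075])/' wheel.py; python3 - <<'E'
from go import *
w=Cam(ctrl.get_image('wrist'),True);s=cam('scene')
x0,y0,f=320,90,3.6
for nm,p,r in [('Ldot',(246,585),.043),('Mdot',(285,443),.043),('Rdot',(241,293),.043),('ptr',(258,238),.038),('ptr',(256,345),.038),('ptr',(253,388),.038),('ptr',(246,530),.038)]:
    print(nm,np.round(cyl(w,(x0+p[0]/f-.5,y0+p[1]/f-.5),r),1))
S=lambda x,y:(320+(x-2)/5,190+(y-2)/5)
for nm,p,r in [('Ldot',(265,424),.043),('Rdot',(464,516),.043),('m3',(348,496),.043),('Ptr',(300,443),.038),('ptr',(395,495),.038),('ptr',(497,550),.038)]:
    print(nm,np.round(cyl(s,S(*p),r),1))
for k in (-1,0,1):print(k); rel(pol(k,.15,-40),ori(-15))
E
```

```text
Ldot [-1.4 54. ]
Mdot [-17.1  -2.8]
Rdot [  8.3 -58.5]
ptr [  1.1 -78.4]
ptr [ -0.1 -38.7]
ptr [  0.5 -22.4]
ptr [ 0.3 33.3]
Ldot [-1.6 53. ]
Rdot [  7.3 -59. ]
m3 [-17.6  -3.3]
Ptr [-0.5 33.6]
ptr [ -1.1 -22.6]
ptr [ -1.2 -80.1]
-1
row [0.78, 16.71, 24.49, 1.03, -0.0, 0.02] rows~ 5.9
0
row [-4.82, 16.7, 24.49, 1.03, -0.0, 0.02] rows~ 6.0
1
row [-10.42, 16.69, 24.49, 1.03, -0.0, 0.02] rows~ 6.3
```

```bash
cat >> go.py <<'E'
def pt(k,nn,uu): return ax+k*.056*Y+nn/1000*n+uu/1000*u
E
python3 - <<'E'
from go import *
st();rel(pt(-1,120,-52),ori(-10));
E
```

```text
t 2.8 q [-0.061  0.651  0.669  0.121  2.511  0.182] pos [0.6994 0.0518 0.4214] F [1.1 0.5 0.7] open -0.0001
r 385.7 phi 3.9 n,u,Y mm [384.8  26.2 -47.9] toolphi -9.9
row [0.78, 12.24, 24.75, 0.03, -0.01, 0.02] rows~ 5.5
```

>>> apply_moves:
  rows:
    - [0.4,6.2,12.4,0,0,0]
    - [0.4,6.2,12.4,0,0,0]
    - [0.4,6.2,12.4,0,0,0]
    - [0.8,12.2,24.8,0,0,0]
    - [0.8,12.2,24.8,0,0,0]
    - [0.8,12.2,24.8,0,0,0]
    - [0.8,12.2,24.8,0,0,0]
    - [0.8,12.2,24.8,0,0,0]

```text
t: 3.6
tool_pos: [0.6362, 0.0717, 0.154]
tool_rot: [-1.945, -1.641, 0.594]
contact_force: [0.1, -0.4, 1.0]
opening: -0.0001
```

```bash
python3 - <<'E'
from go import *
st();rel(pt(-1,47,-50),ori(-10));rel(pt(-1,47,8),ori(-10))
w=cam('wrist');cv2.imwrite('pics/w2.png',w.img)
s=cam('scene');cv2.imwrite('pics/s2.png',s.img)
E
```

```text
t 3.6 q [-0.041  0.585  1.203  0.094  2.044  0.141] pos [0.6362 0.0717 0.154 ] F [ 0.1 -0.4  1. ] open -0.0001
r 130.6 phi -22.8 n,u,Y mm [120.4 -50.6 -56.7] toolphi -9.9
row [-0.08, 1.2, 7.24, 0.02, 0.0, 0.03] rows~ 1.5
row [-0.06, -4.52, 8.24, 0.02, 0.0, 0.03] rows~ 1.9
```

View pics/w2.png

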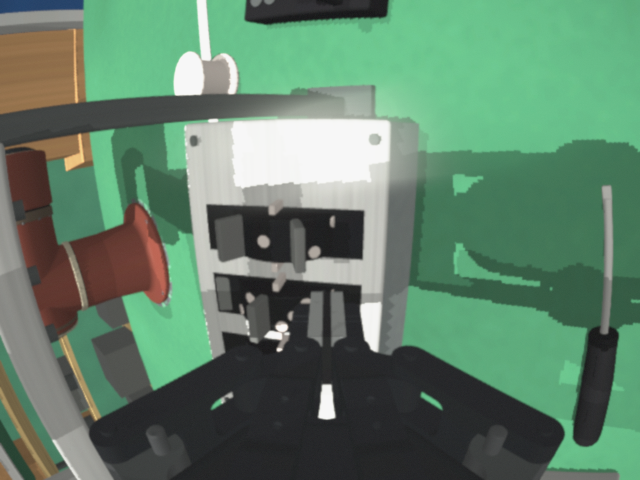

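View pics/s2.png

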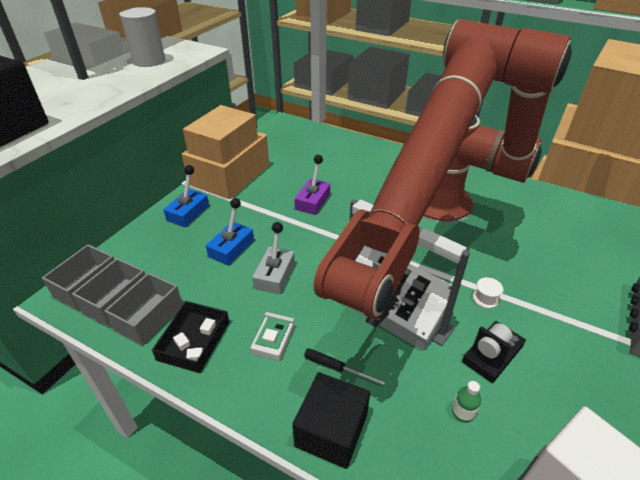

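```bash
cat > fk.py <<'E'
from go import *
from scipy.optimize import least_squares
D=[([1.09,.053,1.613,0,1.476,-.119],[.2212,.5845,.2313]),([.529,-.119,1.471,0,1.789,.702],[.451,.3496,.4211]),([-.063,.657,.668,.122,2.511,.181],[.7007,.0501,.418]),([-.041,.585,1.203,.094,2.044,.141],[.6362,.0717,.154]),([-.061,.651,.669,.121,2.511,.182],[.6994,.0518,.4214])]
Rz=lambda a:R.from_rotvec([0,0,a]);Ry=lambda a:R.from_rotvec([0,a,0])
def fk(q,p,full=False):
    d1,L1,L2,d6=p[:4]
    r=Rz(q[0])*Ry(q[1]);e=np.array([0,0,d1])+r.apply([0,0,L1])
    r=r*Ry(q[2]);w=e+r.apply([0,0,L2]);r=r*Rz(q[3])*Ry(q[4]);t=w+r.apply([0,0,d6])
    return (e,w,t) if full else t
if __name__=='__main__':
    f=least_squares(lambda p:np.concatenate([fk(q,p)-x for q,x in D]),[.4,.4,.6,.3]);print(f.x,(f.fun*1000).round(1))
    e,w,t=fk(D[3][0],f.x,True);print('elbow',e,'wrist',w,t)
    for x in (.50,.51,.535,.55): print(x,(e+(w-e)*(x-e[0])/(w-e)[0]).round(3))
E
python3 fk.py
```

```text
[0.12695231 0.86254173 0.6338686  0.70886242] [ 91.6  15.2 -12.1  -4.9 -88.8  -9.  -11.6 -42.6   4.5  10.1 -38.9  11.7
 -12.5 -43.2   5. ]
elbow [ 0.47589474 -0.01952262  0.84606377] wrist [ 1.09434971 -0.0448935   0.70946519] [0.64631641 0.03275962 0.16566183]
0.5 [ 0.5   -0.021  0.841]
0.51 [ 0.51  -0.021  0.839]
0.535 [ 0.535 -0.022  0.833]
0.55 [ 0.55  -0.023  0.83 ]
```

```bash
cat > fk2.py <<'E'
from fk import *
def fk(q,p,full=False):
    d1,L1,L2,d6,y0,a3,off6=p
    r=Rz(q[0]);b=np.array([0,0,d1])+r.apply([0,y0,0]);r=r*Ry(q[1]);e=b+r.apply([0,0,L1])
    r=r*Ry(q[2]);e2=e+r.apply([a3,0,0]);w=e2+r.apply([0,0,L2]);r=r*Rz(q[3])*Ry(q[4]);t=w+r.apply([0,off6,d6])
    return (e,w,t) if full else t
if __name__=='__main__':
    f=least_squares(lambda p:np.concatenate([(fk(q,p)-x)*1000 for q,x in D]+[np.array([p[6],p[5]])*10]),[.3,.4,.5,.3,.07,0,0]);print(f.x,(f.fun).round(1))
    e,w,t=fk(D[3][0],f.x,True);print('elbow',e,'wrist',w,t)
    for x in (.50,.51,.535,.55): print(x,(e+(w-e)*(x-e[0])/(w-e)[0]).round(3))
E
python3 fk2.py
```

```text
[ 0.23814743  0.42579759  0.6100126   0.27901591  0.07549171  0.09551172
 -0.00121809] [-0.   0.1 -0.  -0.   0.1 -0.   0.   0.2 -0.3  0.  -0.1  0.3 -0.  -0.2
  0.1 -0.   1. ]
elbow [0.23802186 0.06579084 0.59314002] wrist [0.81263547 0.04221847 0.36841484] [0.6362104  0.0715729  0.15425632]
0.5 [0.5   0.055 0.491]
0.51 [0.51  0.055 0.487]
0.535 [0.535 0.054 0.477]
0.55 [0.55  0.053 0.471]
```

>>> apply_moves:
  rows:
    - [0,1.2,4,0,0,0]
    - [0,1.2,7.2,0,0,0]
    - [0,1.2,7.2,0,0,0]
    - [0,0.4,7.4,0,0,0]
    - [0,-0.4,7.5,0,0,0]
    - [0,-1.2,7.6,0,0,0]
    - [0,-2,7.8,0,0,0]
    - [0,-2.8,7.9,0,0,0]
    - [0,-3.6,8.1,0,0,0]
    - [0,-4.5,8.2,0,0,0]
    - [0,-4.5,8.2,0,0,0]
    - [0,-4.5,8.2,0,0,0]

```text
t: 4.9
tool_pos: [0.5565, 0.0856, 0.129]
tool_rot: [-1.955, -1.65, 0.579]
contact_force: [5.8, -1.8, 15.0]
opening: -0.0001
```

```bash
python3 - <<'E'
from go import *
st();rel(pt(-1,47,0),ori(-10));rel(pt(-1,120,-40),ori(-10))
w=cam('wrist');cv2.imwrite('pics/w3.png',w.img)
E
```

```text
t 4.9 q [-0.026  0.429  1.456  0.1    1.93   0.145] pos [0.5565 0.0856 0.129 ] F [ 5.8 -1.8 15. ] open -0.0001
r 58.8 phi 6.8 n,u,Y mm [ 58.4   7.  -56.8] toolphi -9.0
row [-0.09, 0.87, 1.01, 0.21, -0.03, 0.04] rows~ 0.3
row [-0.08, 3.68, -6.82, 0.21, -0.03, 0.04] rows~ 1.5
```

View pics/w3.png

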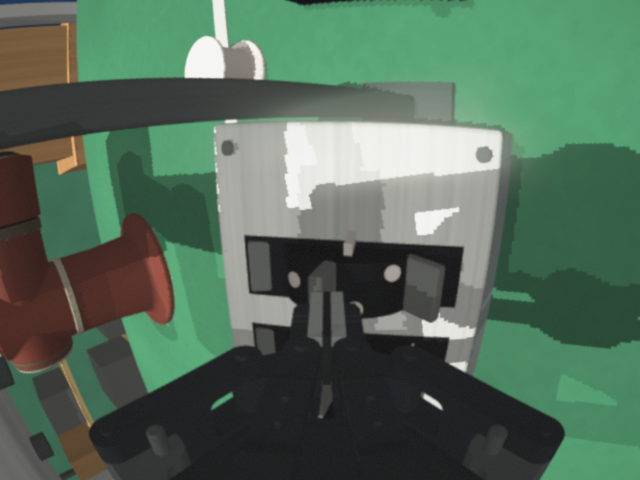

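```bash
python3 - <<'E'
from go import *
rel(pt(-1,85,0),ori(-10));rel(pt(-1,85,-55),ori(-10))
E
```

```text
row [-0.08, 0.27, -2.73, 0.2, -0.03, 0.04] rows~ 0.5
row [-0.1, 5.71, -3.59, 0.2, -0.03, 0.04] rows~ 1.3
```

>>> apply_moves:
  rows:
    - [-0.1,0.3,-2.7,0.2,0,0]
    - [-0.1,0.3,-2.7,0.2,0,0]
    - [-0.1,5.7,-3.6,0.2,0,0]
    - [-0.1,5.7,-3.6,0.2,0,0]
    - [-0.1,5.7,-3.6,0.2,0,0]
    - [-0.1,5.7,-3.6,0.2,0,0]

```text
t: 5.55
tool_pos: [0.6221, 0.0736, 0.1222]
tool_rot: [-1.943, -1.64, 0.591]
contact_force: [0.0, 0.4, -1.2]
opening: -0.0003
```

```bash
python3 - <<'E'
from go import *
st();rel(pt(-1,47,-55),ori(-10))
w=cam('wrist');crop(w.img,150,80,550,380,2,'w4')
P=lambda p:cyl(w,(150+p[0]/2,80+p[1]/2),.043)
E
```

```text
t 5.55 q [-0.04   0.584  1.26   0.095  1.988  0.136] pos [0.6221 0.0736 0.1222] F [ 0.   0.4 -1.2] open -0.0003
r 101.5 phi -32.3 n,u,Y mm [ 85.8 -54.2 -56.2] toolphi -9.9
row [-0.03, 0.75, 3.81, 0.01, -0.03, 0.04] rows~ 0.8
```

View pics/w4.png

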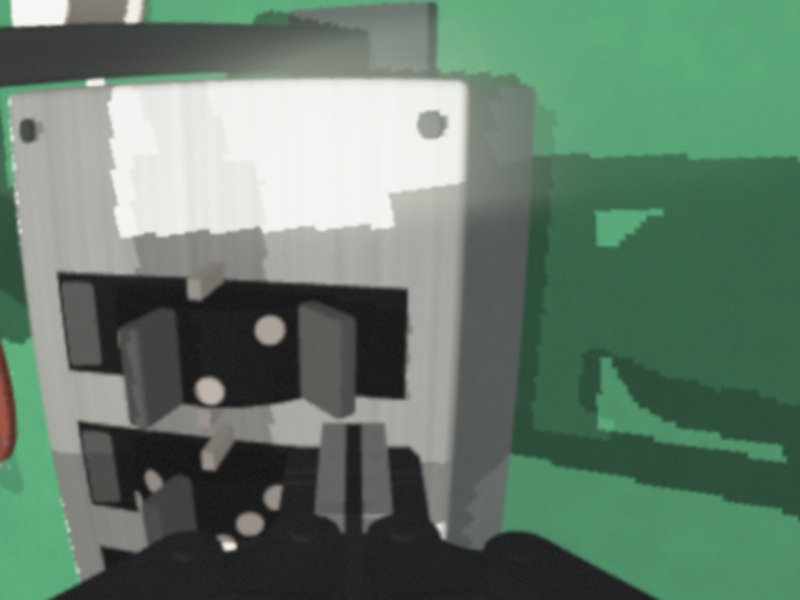

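```bash
python3 - <<'E'
from go import *
im=ctrl.get_image('wrist');w=Cam(im,True)
P=lambda p,r=.043:np.round(cyl(w,(150+p[0]/2-.25,80+p[1]/2-.25),r),1)
for p in [(270,330),(209,391)]:print(P(p))
for p in [(209,267),(216,432),(206,417)]:print('ptr',P(p,.038))
for p in [(151,312),(131,332),(127,425),(300,304),(328,304),(350,414),(181,475)]:print('ridge tip',P(p,.060))
E
```

```text
[-29.9 -67.3]
[ -4.9 -49. ]
ptr [ -6.2 -85.2]
ptr [ -4.3 -32.8]
ptr [ -0.  -37.7]
ridge tip [  4.3 -78.6]
ridge tip [ 11.1 -72.2]
ridge tip [ 16.5 -42.7]
ridge tip [-34.  -79.8]
ridge tip [-41.7 -78.6]
ridge tip [-48.6 -44. ]
ridge tip [  0.3 -29.8]
```

```bash
python3 - <<'E'
from go import *
rel(pt(-1,85,-14),ori(-10));rel(pt(-1,47,-14),ori(-10));rel(pt(-1,47,8.5),ori(-10))
E
```

```text
row [-0.01, -3.91, 0.86, 0.03, -0.03, 0.05] rows~ 0.8
row [-0.03, -3.26, 4.61, 0.03, -0.03, 0.05] rows~ 1.1
row [-0.02, -5.47, 4.99, 0.03, -0.03, 0.05] rows~ 1.5
```

>>> apply_moves:
  rows:
    - [0,-3.9,0.8,0,0,0]
    - [0,-3.9,0.8,0,0,0]
    - [0,-3.7,2,0,0,0]
    - [0,-3.3,4.6,0,0,0]
    - [0,-3.3,4.6,0,0,0]
    - [0,-3.3,4.6,0,0,0]

```text
t: 6.25
tool_pos: [0.5683, 0.083, 0.1088]
tool_rot: [-1.944, -1.641, 0.59]
contact_force: [-0.1, 0.3, 0.3]
opening: 0.0
```

```bash
python3 - <<'E'
from go import *
st();rel(pt(-1,47,8.5),ori(-10))
E
```

```text
t 6.25 q [-0.03   0.485  1.422  0.099  1.923  0.139] pos [0.5683 0.083  0.1088] F [-0.1  0.3  0.3] open 0.0
r 48.8 phi -16.2 n,u,Y mm [ 46.9 -13.6 -56.2] toolphi -9.9
row [-0.01, -2.18, 0.37, 0.03, -0.03, 0.05] rows~ 0.4
```

Clean entry with no contact force. Push slowly.

>>> apply_moves:
  rows:
    - [0,-0.5,0.1,0,0,0]
    - [0,-1,0.2,0,0,0]
    - [0,-1.5,0.3,0,0,0]
    - [0,-2,0.4,0,0,0]
    - [0,-2.2,0.4,0,0,0]
    - [0,-2.2,0.4,0,0,0]

```text
t: 6.85
tool_pos: [0.5491, 0.0862, 0.1203]
tool_rot: [-1.944, -1.641, 0.59]
contact_force: [1.9, -0.5, -0.5]
opening: 0.0
```

```bash
python3 - <<'E'
from go import *
st();rel(pt(-1,47,-2),ori(-10));rel(pt(-1,95,-2),ori(-10));rel(pt(0,95,-55),ori(-10))
w=cam('wrist');crop(w.img,150,80,550,380,2,'w5')
E
```

```text
t 6.85 q [-0.026  0.433  1.472  0.101  1.925  0.143] pos [0.5491 0.0862 0.1203] F [ 1.9 -0.5 -0.5] open 0.0
r 48.0 phi 10.9 n,u,Y mm [ 47.1   9.1 -56.1] toolphi -9.8
row [-0.02, 1.09, -0.18, 0.03, -0.03, 0.05] rows~ 0.2
row [-0.0, 0.27, -4.91, 0.03, -0.03, 0.05] rows~ 1.0
row [-5.62, 5.47, -5.82, 0.03, -0.03, 0.05] rows~ 2.0
```

View pics/w5.png

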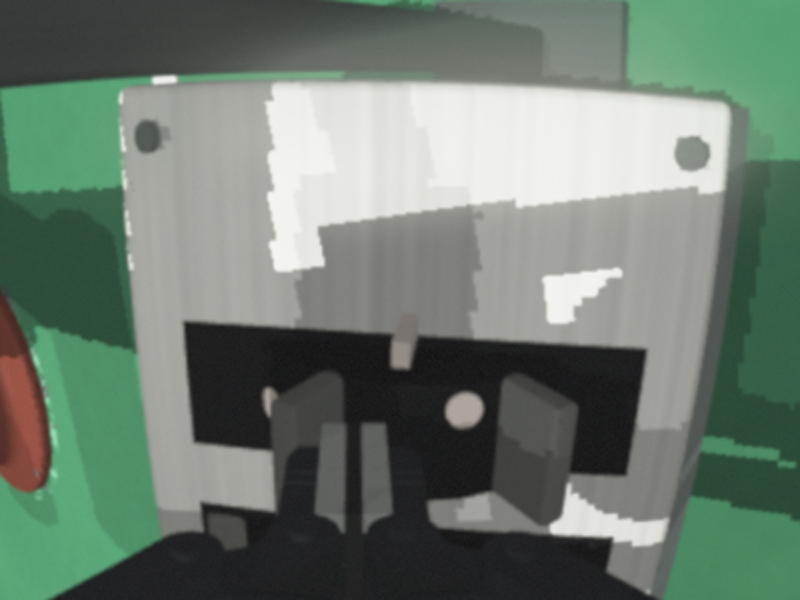

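>>> apply_moves:
  rows:
    - [0,1.1,-0.2,0,0,0]
    - [0,0.3,-4.9,0,0,0]
    - [0,0.3,-4.9,0,0,0]
    - [-5.6,1,-5.5,0,0,0]
    - [-5.6,1,-5.5,0,0,0]
    - [-5.6,1,-5.5,0,0,0]
    - [-5.6,1,-5.5,0,0,0]

```text
t: 7.6
tool_pos: [0.5818, 0.0241, 0.1554]
tool_rot: [-1.943, -1.64, 0.59]
contact_force: [-0.1, 0.6, 0.1]
opening: 0.0
```

```bash
python3 - <<'E'
from go import *
st();rel(pt(0,85,-14),ori(-10));rel(pt(0,47,-14),ori(-10));rel(pt(0,47,14),ori(-10))
w=cam('wrist');crop(w.img,150,80,550,380,2,'w6')
E
```

```text
t 7.6 q [-0.108  0.463  1.369  0.048  2.005  0.065] pos [0.5818 0.0241 0.1554] F [-0.1  0.6  0.1] open 0.0
r 99.4 phi -6.1 n,u,Y mm [ 98.9 -10.5  -0.5] toolphi -9.9
row [-0.05, 0.58, 1.31, 0.01, -0.03, 0.05] rows~ 0.3
row [-0.07, 1.23, 5.05, 0.01, -0.03, 0.05] rows~ 1.0
row [-0.06, -1.52, 5.53, 0.01, -0.03, 0.05] rows~ 1.1
```

View pics/w6.png

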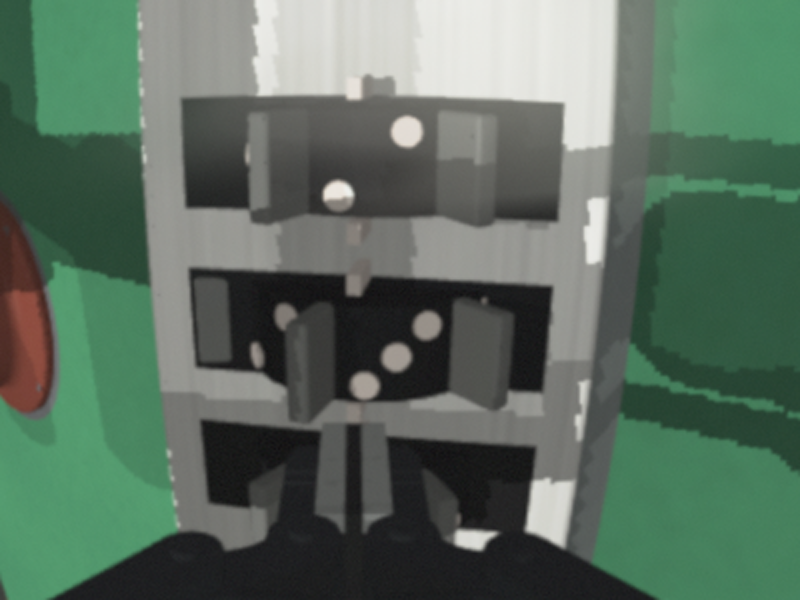

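```bash
cat > ang.py <<'E'
from go import *
def run(pts,x0=150,y0=80,f=2,w=None):
    w=w or Cam(ctrl.get_image('wrist'),True)
    for nm,r,p in pts: print(nm,np.round(cyl(w,(x0+(p[0]+.5)/f-.5,y0+(p[1]+.5)/f-.5),r),1))
E
python3 - <<'E'
from ang import *
run([('dot',.043,(406,132)),('dot',.043,(338,196)),('ptr',.038,(353,89)),('ptr',.038,(353,283)),('ptr',.038,(353,240)),('up tip',.06,(259,113)),('up tip',.06,(262,222)),('low tip',.06,(486,115)),('low tip',.06,(484,224)),('slot',.018,(182,98)),('slot',.018,(563,103))])
E
```

```text
dot [-19.4 -67.5]
dot [  5.1 -49.6]
ptr [  0.9 -78.8]
ptr [  0.6 -23.5]
ptr [  0.7 -36.2]
up tip [ 21.5 -73.1]
up tip [ 21.2 -44.4]
low tip [-36.4 -73.3]
low tip [-37.1 -44.6]
slot [ 67.1 -76.3]
slot [-83.9 -76. ]
```

>>> apply_moves:
  rows:
    - [0,0.6,1.3,0,0,0]
    - [0,1.2,5,0,0,0]
    - [0,1.2,5,0,0,0]
    - [0,1.2,5,0,0,0]
    - [0,0.5,5.1,0,0,0]
    - [0,-0.2,5.2,0,0,0]
    - [0,-0.9,5.3,0,0,0]
    - [0,-1.5,5.4,0,0,0]
    - [0,-2,5.5,0,0,0]
    - [0,-2,5.5,0,0,0]

```text
t: 8.7
tool_pos: [0.5315, 0.0332, 0.127]
tool_rot: [-1.942, -1.642, 0.591]
contact_force: [1.0, -1.1, -0.3]
opening: 0.0003
```

```bash
python3 - <<'E'
from go import *
st();rel(pt(0,47,10),ori(-10));rel(pt(0,90,0),ori(-10));rel(pt(0,90,-52),ori(-10));rel(pt(0,47,-52),ori(-10))
w=cam('wrist');crop(w.img,150,80,550,380,2,'w7')
E
```

```text
t 8.7 q [-0.102  0.385  1.522  0.05   1.929  0.066] pos [0.5315 0.0332 0.127 ] F [ 1.  -1.1 -0.3] open 0.0003
r 52.6 phi 21.8 n,u,Y mm [48.8 19.5 -0.9] toolphi -9.9
row [-0.1, 0.97, 0.01, 0.02, -0.02, 0.06] rows~ 0.2
row [-0.09, 1.22, -4.39, 0.02, -0.02, 0.06] rows~ 0.9
row [-0.12, 6.34, -5.29, 0.02, -0.02, 0.06] rows~ 1.7
row [-0.13, 7.08, -1.05, 0.02, -0.02, 0.06] rows~ 1.4
```

View pics/w7.png

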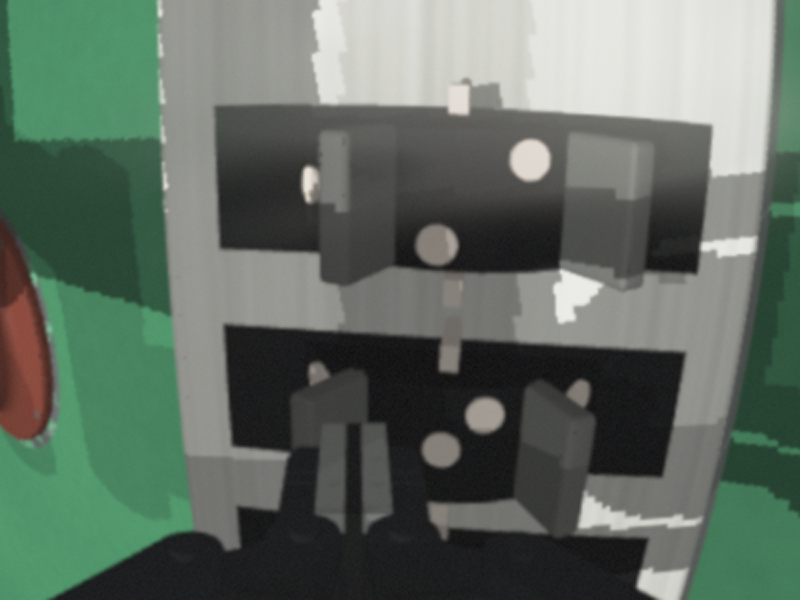

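>>> apply_moves:
  rows:
    - [-0.1,1,0,0,0,0]
    - [-0.1,1.2,-4.4,0,0,0]
    - [-0.1,1.2,-4.4,0,0,0]
    - [-0.1,6.3,-5.3,0,0,0]
    - [-0.1,6.3,-5.3,0,0,0]
    - [-0.1,7.1,-1,0,0,0]
    - [-0.1,7.1,-1,0,0,0]
    - [-0.1,7.1,-1,0,0,0]

```text
t: 9.55
tool_pos: [0.5905, 0.0224, 0.0887]
tool_rot: [-1.939, -1.64, 0.594]
contact_force: [0.1, -0.0, 0.2]
opening: -0.0003
```

```bash
python3 - <<'E'
from go import *
st();rel(pt(0,47,-20),ori(-10));rel(pt(0,47,16),ori(-10))
E
```

```text
t 9.55 q [-0.108  0.553  1.367  0.045  1.921  0.059] pos [0.5905 0.0224 0.0887] F [ 0.1 -0.   0.2] open -0.0003
r 68.8 phi -48.5 n,u,Y mm [ 45.6 -51.5  -0.3] toolphi -10.1
row [-0.02, -3.13, 0.42, -0.02, -0.02, 0.06] rows~ 0.6
row [0.0, -6.67, 1.05, -0.02, -0.02, 0.06] rows~ 1.4
```

>>> apply_moves:
  rows:
    - [0,-0.8,0,0,0,0]
    - [0,-1.6,0.1,0,0,0]
    - [0,-2.4,0.3,0,0,0]
    - [0,-3.2,0.4,0,0,0]
    - [0,-4,0.6,0,0,0]
    - [0,-4.8,0.7,0,0,0]
    - [0,-5.6,0.9,0,0,0]
    - [0,-6.3,1,0,0,0]
    - [0,-6.5,1,0,0,0]
    - [0,-6.5,1,0,0,0]

```text
t: 10.55
tool_pos: [0.5383, 0.0313, 0.1305]
tool_rot: [-1.945, -1.646, 0.586]
contact_force: [4.7, -0.4, 16.2]
opening: -0.0002
```

```bash
python3 - <<'E'
from go import *
st();rel(pt(0,47,5),ori(-10));rel(pt(0,100,0),ori(-10));rel(pt(1,100,-10),ori(-10))
E
```

```text
t 10.55 q [-0.104  0.392  1.505  0.049  1.934  0.064] pos [0.5383 0.0313 0.1305] F [ 4.7 -0.4 16.2] open -0.0002
r 57.3 phi 15.3 n,u,Y mm [55.3 15.2 -0.2] toolphi -9.6
row [-0.03, 1.14, 0.65, 0.08, -0.03, 0.07] rows~ 0.3
row [-0.01, 0.75, -4.66, 0.08, -0.03, 0.07] rows~ 0.9
row [-5.62, 1.71, -4.84, 0.08, -0.03, 0.07] rows~ 1.5
```

>>> apply_moves:
  rows:
    - [0,0.7,-4.6,0,0,0]
    - [0,0.7,-4.6,0,0,0]
    - [-5.6,1.7,-4.8,0,0,0]
    - [-5.6,1.7,-4.8,0,0,0]
    - [-5.6,1.7,-4.8,0,0,0]

```text
t: 11.05
tool_pos: [0.5721, -0.0325, 0.1575]
tool_rot: [-1.948, -1.644, 0.584]
contact_force: [-0.6, 0.8, 0.3]
opening: 0.0002
```

```bash
python3 - <<'E'
from go import *
st()
w=cam('wrist');crop(w.img,150,80,550,380,2,'w8')
E
```

```text
t 11.05 q [-0.185  0.441  1.392 -0.005  1.998 -0.016] pos [ 0.5721 -0.0325  0.1575] F [-0.6  0.8  0.3] open 0.0002
r 101.2 phi -5.5 n,u,Y mm [100.8  -9.6  56.9] toolphi -9.5
```

View pics/w8.png

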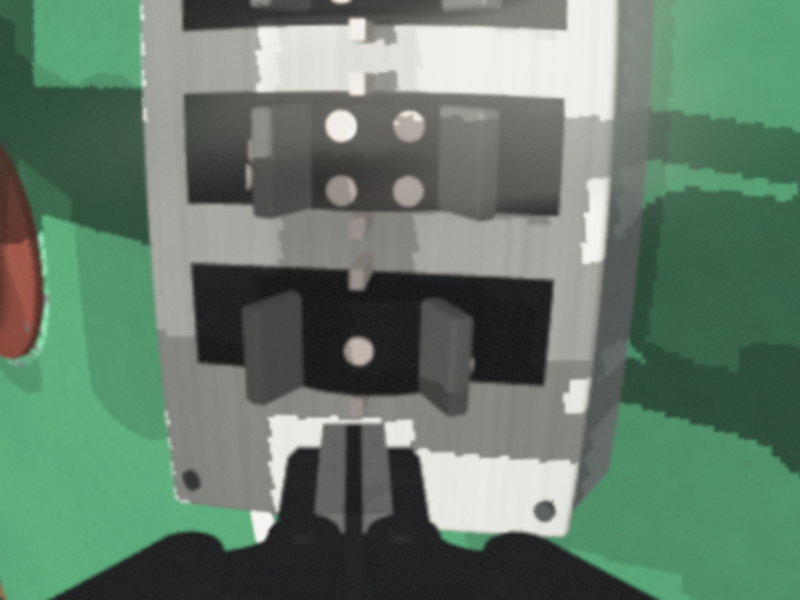

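```bash
cat >> go.py <<'E'
def rows(k,L):
    for nn,uu,f in L: print((nn,uu,f),[float(x) for x in rel(pt(k,nn,uu),ori(f),False).round(1)])
E
python3 - <<'E'
from ang import *
run([('dot',.043,(341,126)),('dot',.043,(408,126)),('dot',.043,(341,191)),('dot',.043,(407,191)),('ptr',.038,(357,83)),('ptr',.038,(357,276)),('ptr',.038,(357,30)),('L',.043,(358,351)),('ptr',.038,(357,405))])
rows(1,[(90,-55,-30),(60,-48,-30),(36,-42,-30),(45,-28,-20),(49.3,-20,-10),(52,-11,-5),(53,-4,-5),(53,3,-5),(50.4,12,-5),(49,15,-5)])
E
```

```text
dot [  5.1 -12.1]
dot [-19.2 -12.3]
dot [5.1 5.9]
dot [-19.3   5.7]
ptr [  0.4 -23.8]
ptr [-0.1 31.4]
ptr [  0.6 -38.5]
L [-1.7 52.7]
ptr [-0.5 72.7]
(90, -55, -30) [-0.1, 4.7, 0.3, 4.1, -0.0, 0.1]
(60, -48, -30) [-0.1, 4.5, 3.3, 4.1, -0.0, 0.1]
(36, -42, -30) [-0.1, 4.3, 5.8, 4.1, -0.0, 0.1]
(45, -28, -20) [-0.1, 2.7, 5.1, 2.1, -0.0, 0.1]
(49.3, -20, -10) [-0.1, 1.9, 4.8, 0.1, -0.0, 0.1]
(52, -11, -5) [-0.1, 1.0, 4.7, -0.9, -0.0, 0.1]
(53, -4, -5) [-0.1, 0.2, 4.7, -0.9, -0.0, 0.1]
(53, 3, -5) [-0.1, -0.4, 4.9, -0.9, -0.0, 0.1]
(50.4, 12, -5) [-0.1, -1.3, 5.3, -0.9, -0.0, 0.1]
(49, 15, -5) [-0.1, -1.6, 5.5, -0.9, -0.0, 0.1]
```

>>> apply_moves:
  rows:
    - [0,4.7,0.3,2,0,0]
    - [0,4.7,0.3,4,0,0]
    - [0,4.7,0.3,4,0,0]
    - [0,4.5,3.3,4,0,0]
    - [0,4.3,5.8,4,0,0]
    - [0,4.3,5.8,4,0,0]
    - [0,4.3,5.8,4,0,0]
    - [0,3.5,5.4,3,0,0]
    - [0,2.7,5.1,2,0,0]
    - [0,2.3,4.9,1,0,0]
    - [0,1.9,4.8,0,0,0]
    - [0,1,4.7,-0.9,0,0]
    - [0,0.2,4.7,-0.9,0,0]
    - [0,-0.4,4.9,-0.9,0,0]
    - [0,-1,5.1,-0.9,0,0]
    - [0,-1.6,5.5,-0.9,0,0]
    - [0,-1.6,5.5,-0.9,0,0]

```text
t: 12.85
tool_pos: [0.5248, -0.0227, 0.1248]
tool_rot: [-2.0, -1.692, 0.529]
contact_force: [1.6, -0.7, 2.0]
opening: -0.0
```

```bash
python3 - <<'E'
from go import *
st()
rows(1,[(50,10,-5),(95,0,-5),(95,-55,-20)])
E
```

```text
t 12.85 q [-0.183  0.323  1.579 -0.003  1.852 -0.016] pos [ 0.5248 -0.0227  0.1248] F [ 1.6 -0.7  2. ] open -0.0
r 50.9 phi 18.2 n,u,Y mm [48.3 15.9 55.3] toolphi -5.1
(50, 10, -5) [-0.1, 0.6, -0.2, -0.0, -0.0, 0.1]
(95, 0, -5) [-0.1, 1.2, -4.8, -0.0, -0.0, 0.1]
(95, -55, -20) [-0.1, 6.6, -5.3, 3.0, -0.0, 0.1]
```

>>> apply_moves:
  rows:
    - [0,0.6,-0.2,0,0,0]
    - [0,1.2,-4.8,0,0,0]
    - [0,1.2,-4.8,0,0,0]
    - [0,1.2,-4.8,0,0,0]

```text
t: 13.25
tool_pos: [0.5623, -0.0294, 0.157]
tool_rot: [-2.0, -1.691, 0.529]
contact_force: [-0.2, 0.6, 0.0]
opening: 0.0
```

```bash
python3 - <<'E'
from go import *
st()
rows(1,[(90,-55,-30),(60,-48,-30),(36,-42,-30),(45,-28,-20),(49.3,-20,-10),(52,-11,-5),(53,-4,-5),(53,3,-5),(50.4,12,-5),(49,15,-5),(48.5,17,-5)])
w=cam('wrist');crop(w.img,150,80,550,380,2,'w9')
E
```

```text
t 13.25 q [-0.183  0.371  1.461 -0.003  1.923 -0.016] pos [ 0.5623 -0.0294  0.157 ] F [-0.2  0.6  0. ] open 0.0
r 95.3 phi -0.6 n,u,Y mm [95.3 -1.  55.6] toolphi -5.1
(90, -55, -30) [-0.1, 5.4, 0.0, 5.0, -0.0, 0.1]
(60, -48, -30) [-0.1, 5.0, 3.1, 5.0, -0.0, 0.1]
(36, -42, -30) [-0.1, 4.6, 5.5, 5.0, -0.0, 0.1]
(45, -28, -20) [-0.1, 3.1, 4.8, 3.0, -0.0, 0.1]
(49.3, -20, -10) [-0.1, 2.3, 4.4, 1.0, -0.0, 0.1]
(52, -11, -5) [-0.1, 1.4, 4.2, -0.0, -0.0, 0.1]
(53, -4, -5) [-0.1, 0.7, 4.2, -0.0, -0.0, 0.1]
(53, 3, -5) [-0.1, -0.0, 4.2, -0.0, -0.0, 0.1]
(50.4, 12, -5) [-0.1, -0.9, 4.6, -0.0, -0.0, 0.1]
(49, 15, -5) [-0.1, -1.2, 4.8, -0.0, -0.0, 0.1]
(48.5, 17, -5) [-0.1, -1.4, 4.8, -0.0, -0.0, 0.1]
```

View pics/w9.png

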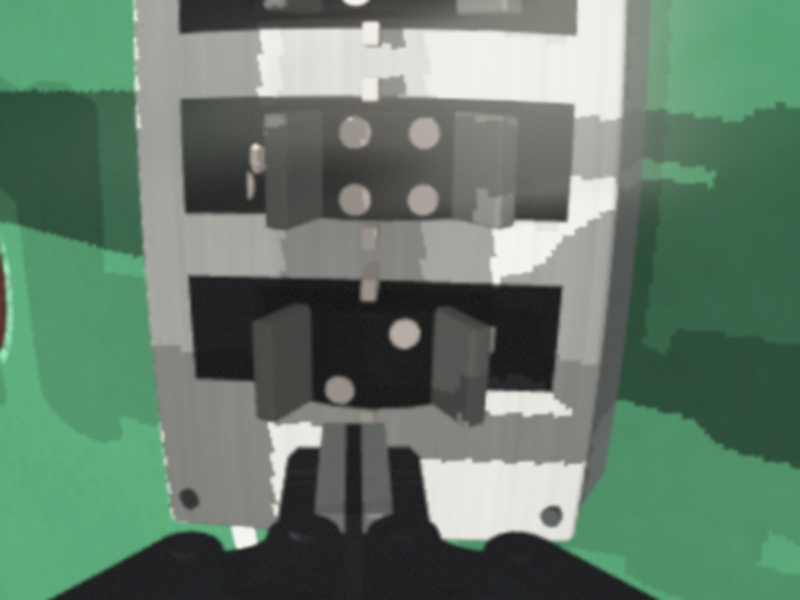

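>>> apply_moves:
  rows:
    - [0,5.4,0,2,0,0]
    - [0,5.4,0,4,0,0]
    - [0,5.4,0,5,0,0]
    - [0,5,3.1,5,0,0]
    - [0,4.6,5.5,5,0,0]
    - [0,4.6,5.5,5,0,0]
    - [0,4.6,5.5,5,0,0]
    - [0,3.9,5.1,4,0,0]
    - [0,3.1,4.8,3,0,0]
    - [0,2.7,4.6,2,0,0]
    - [0,2.3,4.4,1,0,0]
    - [0,1.4,4.2,0,0,0]
    - [0,0.7,4.2,0,0,0]
    - [0,0,4.2,0,0,0]
    - [0,-0.7,4.5,0,0,0]
    - [0,-1.3,4.8,0,0,0]
    - [0,-1.3,4.8,0,0,0]

```text
t: 15.0
tool_pos: [0.5229, -0.0225, 0.1244]
tool_rot: [-1.998, -1.689, 0.532]
contact_force: [0.7, -0.0, 1.1]
opening: -0.0003
```

```bash
python3 - <<'E'
from go import *
st()
rows(1,[(50,10,-5),(95,0,-5)])
rows(0,[(95,0,-5),(49,3,-5),(49,16,-5)])
E
```

```text
t 15.0 q [-0.183  0.322  1.582 -0.004  1.854 -0.016] pos [ 0.5229 -0.0225  0.1244] F [ 0.7 -0.   1.1] open -0.0003
r 50.1 phi 20.2 n,u,Y mm [47.  17.3 55.5] toolphi -5.3
(50, 10, -5) [-0.1, 0.7, -0.4, -0.1, -0.0, 0.1]
(95, 0, -5) [-0.0, 1.3, -4.9, -0.1, -0.0, 0.1]
(95, 0, -5) [5.6, 1.3, -4.9, -0.1, -0.0, 0.1]
(49, 3, -5) [5.5, 1.4, -0.3, -0.1, -0.0, 0.1]
(49, 16, -5) [5.5, 0.1, -0.2, -0.1, -0.0, 0.1]
```

>>> apply_moves:
  rows:
    - [0,0.7,-0.4,0,0,0]
    - [0,1.3,-4.9,0,0,0]
    - [0,1.3,-4.9,0,0,0]
    - [5.6,1.3,-4.9,0,0,0]
    - [5.6,1.3,-4.9,0,0,0]
    - [5.5,1.4,-0.3,0,0,0]
    - [5.5,1.4,-0.3,0,0,0]
    - [5.5,0.8,-0.2,0,0,0]
    - [5.5,0.1,-0.2,0,0,0]
    - [5.5,0.1,-0.2,0,0,0]
    - [5.5,0.1,-0.2,0,0,0]

```text
t: 16.1
tool_pos: [0.5342, 0.0312, 0.1264]
tool_rot: [-1.998, -1.689, 0.531]
contact_force: [0.2, 0.1, 0.2]
opening: -0.0001
```

```bash
python3 - <<'E'
from go import *
st()
rows(0,[(50,10,-5),(95,0,-5)])
rows(-1,[(95,0,-5),(49,3,-5),(49,16,-5)])
E
```

```text
t 16.1 q [-0.103  0.34   1.556  0.045  1.861  0.063] pos [0.5342 0.0312 0.1264] F [0.2 0.1 0.2] open -0.0001
r 52.4 phi 18.4 n,u,Y mm [49.7 16.6  0.6] toolphi -5.3
(50, 10, -5) [0.1, 0.7, -0.1, -0.1, -0.0, 0.1]
(95, 0, -5) [0.1, 1.2, -4.7, -0.1, -0.0, 0.1]
(95, 0, -5) [5.7, 1.3, -4.6, -0.1, -0.0, 0.1]
(49, 3, -5) [5.7, 1.4, -0.0, -0.1, -0.0, 0.1]
(49, 16, -5) [5.7, 0.1, 0.1, -0.1, -0.0, 0.1]
```

>>> apply_moves:
  rows:
    - [0,0.7,-0.1,0,0,0]
    - [0,1.3,-4.7,0,0,0]
    - [0,1.3,-4.7,0,0,0]
    - [5.6,1.3,-4.7,0,0,0]
    - [5.6,1.3,-4.7,0,0,0]
    - [5.6,1.4,0,0,0,0]
    - [5.6,1.4,0,0,0,0]
    - [5.6,0.8,0.1,0,0,0]
    - [5.6,0.1,0.1,0,0,0]
    - [5.6,0.1,0.1,0,0,0]
    - [5.6,0.1,0.1,0,0,0]

```text
t: 17.2
tool_pos: [0.5443, 0.0862, 0.1261]
tool_rot: [-1.998, -1.689, 0.531]
contact_force: [0.2, 0.5, -0.2]
opening: -0.0005
```

```bash
python3 - <<'E'
from go import *
st()
rows(-1,[(50,8,-5),(100,0,-5)])
rows(0,[(170,-20,-10)])
E
```

```text
t 17.2 q [-0.024  0.366  1.524  0.093  1.861  0.142] pos [0.5443 0.0862 0.1261] F [ 0.2  0.5 -0.2] open -0.0005
r 52.3 phi 17.9 n,u,Y mm [ 49.8  16.1 -55.2] toolphi -5.3
(50, 8, -5) [0.1, 0.8, -0.1, -0.1, -0.0, 0.1]
(100, 0, -5) [0.1, 1.1, -5.1, -0.1, -0.0, 0.1]
(170, -20, -10) [-5.5, 2.5, -12.3, 0.9, -0.0, 0.1]
```

>>> apply_moves:
  rows:
    - [0,0.8,-0.1,0,0,0]
    - [0,1.1,-5.1,0,0,0]
    - [0,1.1,-5.1,0,0,0]
    - [0,2,-9,0.5,0,0]
    - [-10,2.5,-12.3,0.9,0,0]
    - [-10,2.5,-12.3,0.9,0,0]
    - [-10,2.5,-12.3,0.9,0,0]
    - [-10,2.5,-12.3,0.9,0,0]

```text
t: 18.0
tool_pos: [0.6181, -0.0299, 0.2116]
tool_rot: [-1.946, -1.64, 0.586]
contact_force: [-0.0, 0.9, 1.1]
opening: 0.0
```

```bash
python3 - <<'E'
from go import *
st()
w=cam('wrist');crop(w.img,180,60,500,300,2.5,'w10');cv2.imwrite('pics/w10f.png',w.img)
E
```

```text
t 18.0 q [-0.171  0.499  1.222  0.007  2.114  0.   ] pos [ 0.6181 -0.0299  0.2116] F [-0.   0.9  1.1] open 0.0
r 171.4 phi -7.2 n,u,Y mm [170.1 -21.4  46.5] toolphi -9.7
```

View pics/w10.png

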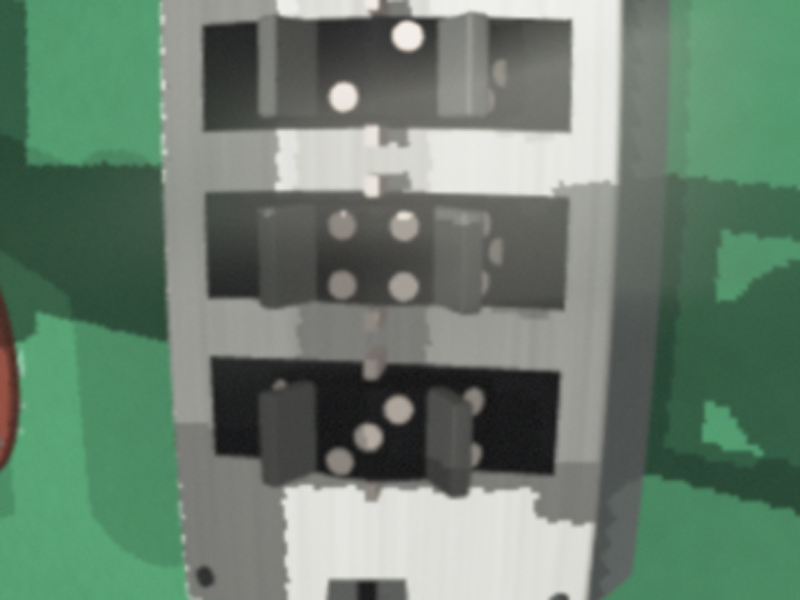

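Code 3-4-2 reads on the wheels (left wheel bottom, right wheel top in this view). Next I measure the angles by blob centroids.

```bash
python3 - <<'E'
from ang import *
im=ctrl.get_image('wrist');w=Cam(im,True)
x0,y0,f=180,60,2.5
g=lambda p:(x0+(p[0]+.5)/f-.5,y0+(p[1]+.5)/f-.5)
W={'R':([(407,36),(343,97)],[(372,8),(372,136)]),'M':([(342,226),(404,226),(342,285),(403,286)],[(371,187),(372,320)]),'L':([(399,409),(368,437),(339,461)],[(373,365),(372,490)])}
for k,(d,p) in W.items():
    a=np.array([cyl(w,g(q),.043) for q in d]);b=np.array([cyl(w,g(q),.038) for q in p])
    print(k,a.mean(0).round(2),'ptr',b.round(1).tolist(),'rel',(a.mean(0)[0]-b.mean(0)[0]).round(1))
run([('tips',.06,q) for q in [(267,60),(480,60),(268,255),(475,262),(268,430),(462,440)]],180,60,2.5,w)
s=cam('scene');crop(s.img,320,210,480,350,5,'s10')
E
```

```text
R [ -1.28 -59.24] ptr [[1.0, -77.2], [0.6, -38.8]] rel -2.1
M [-0.87 -3.43] ptr [[1.0, -23.6], [0.1, 16.7]] rel -1.4
L [ 0.36 52.33] ptr [[-0.5, 30.8], [-0.4, 71.9]] rel 0.8
tips [ 27.8 -60.9]
tips [-31.7 -60.6]
tips [28.  -4.5]
tips [-31.4  -3.9]
tips [29.5 49. ]
tips [-29.3  48.5]
```

View pics/s10.png

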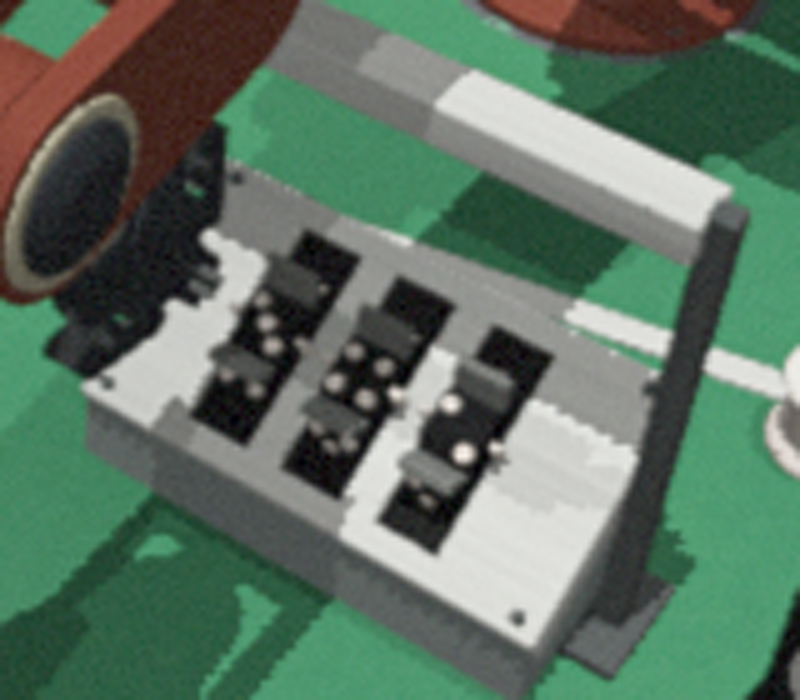

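```bash
cat >> go.py <<'E'
sc=np.array([.572,-.306,0]);sd=np.array([np.cos(.23),np.sin(.23),0])
SM=np.c_[np.cross(sd,[0,0,-1]),sd,[0,0,-1]]
def lrows(L):
    for s_,z in L: print((s_,z),[float(x) for x in rel(sc+sd*s_/1000+[0,0,z/1000],SM,False).round(1)])
E
python3 - <<'E'
from go import *
s=cam('scene')
g=lambda p:(320+(p[0]+.5)/5-.5,210+(p[1]+.5)/5-.5)
for k,d in {'R':[(451,404),(463,453)],'M':[(355,351),(385,367),(335,383),(366,398)],'L':[(262,300),(267,322),(272,346)],'ptr':[(300,345),(397,396),(497,449)]}.items():
    print(k,np.array([cyl(s,g(q),.038 if k=='ptr' else .043) for q in d]).mean(0))
rel([.62,-.1,.42],SM);lrows([(-100,420)])
E
```

```text
R [ -2.02492892 -58.93903035]
M [-1.04556384 -3.27980067]
L [ 0.0912179  52.77464839]
ptr [ -1.15028004 -23.54130614]
row [-7.02, -12.29, -17.05, -7.85, -1.66, -4.34] rows~ 5.3
(-100, 420) [-32.0, -20.5, -10.4, -7.9, -1.7, -4.3]
```

```bash
python3 - <<'E'
from go import *
rel([.66,-.05,.40],ori(-10)); rel([.62,-.1,.43],SM); rel(sc-sd*.1+[0,0,.42],SM)
E
```

```text
row [-1.44, -8.59, -17.48, 0.03, -0.03, 0.08] rows~ 3.9
row [-7.02, -12.93, -17.82, -7.85, -1.66, -4.34] rows~ 5.3
row [-32.01, -20.46, -10.43, -7.85, -1.66, -4.34] rows~ 7.9
```

>>> apply_moves:
  rows:
    - [-1.4,-8.6,-17.5,0,0,0]
    - [-1.4,-8.6,-17.5,0,0,0]
    - [-1.4,-8.6,-17.5,0,0,0]
    - [-1.4,-8.6,-17.5,0,0,0]
    - [-7,-12.9,-17.8,-3,-0.6,-1.6]
    - [-7,-12.9,-17.8,-5,-1,-2.8]
    - [-7,-12.9,-17.8,-7.8,-1.7,-4.3]
    - [-15,-16,-16,-7.8,-1.7,-4.3]
    - [-32,-20.5,-10.4,-7.8,-1.7,-4.3]
    - [-32,-20.5,-10.4,-7.8,-1.7,-4.3]
    - [-32,-20.5,-10.4,-7.8,-1.7,-4.3]
    - [-32,-20.5,-10.4,-7.8,-1.7,-4.3]
    - [-32,-20.5,-10.4,-7.8,-1.7,-4.3]
    - [-32,-20.5,-10.4,-7.8,-1.7,-4.3]
    - [-32,-20.5,-10.4,-7.8,-1.7,-4.3]

```text
t: 19.7
tool_pos: [0.4745, -0.3277, 0.4197]
tool_rot: [-1.953, -2.46, 0.009]
contact_force: [0.1, 0.4, 0.2]
opening: 0.0001
```

```bash
python3 - <<'E'
from go import *
st();lrows([(-100,250),(-100,130),(-85,130),(0,130),(18,130),(26,130)])
w=cam('wrist');cv2.imwrite('pics/w11.png',w.img)
print('knob exp px',w.proj([.525,-.318,.1415]),'ctr',w.proj(sc+[0,0,.05]))
E
```

```text
t 19.7 q [-0.731 -0.103  1.459 -0.006  1.787 -0.961] pos [ 0.4745 -0.3277  0.4197] F [0.1 0.4 0.2] open 0.0001
r 345.0 phi 27.9 n,u,Y mm [305.  161.2 364.5] toolphi 29.8
(-100, 250) [-0.1, 0.1, 17.0, -0.1, 0.0, -0.0]
(-100, 130) [-0.0, 0.1, 29.0, -0.1, 0.0, -0.0]
(-85, 130) [-0.0, 1.6, 29.0, -0.1, 0.0, -0.0]
(0, 130) [-0.0, 10.1, 28.9, -0.1, 0.0, -0.0]
(18, 130) [-0.0, 11.9, 28.9, -0.1, 0.0, -0.0]
(26, 130) [-0.0, 12.7, 28.9, -0.1, 0.0, -0.0]
knob exp px [[371.31041734 187.46906979]] ctr [[398.13706501 174.19482608]]
```

View pics/w11.png

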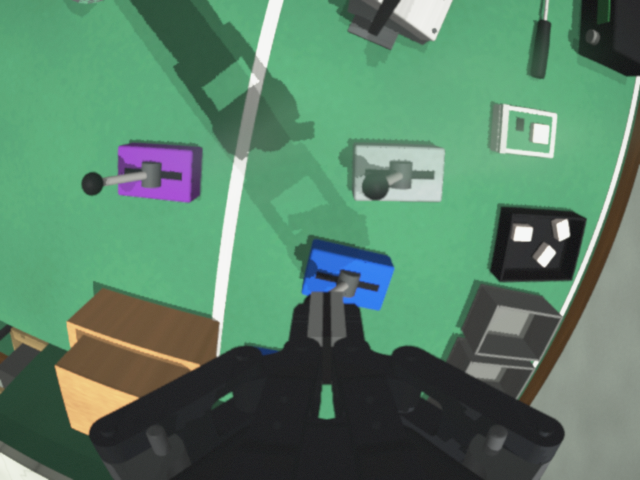

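>>> apply_moves:
  rows:
    - [0,0,17,0,0,0]
    - [0,0,17,0,0,0]
    - [0,0,17,0,0,0]
    - [0,0,29,0,0,0]
    - [0,0,29,0,0,0]
    - [0,0,29,0,0,0]
    - [0,0,29,0,0,0]
    - [0,0,29,0,0,0]
    - [0,0,29,0,0,0]

```text
t: 20.65
tool_pos: [0.4758, -0.3295, 0.1336]
tool_rot: [1.948, 2.458, -0.01]
contact_force: [-0.5, 0.2, 0.4]
opening: 0.0
```

```bash
python3 - <<'E'
from go import *
st();lrows([(-85,130),(0,130),(18,130),(26,130)])
w=cam('wrist');cv2.imwrite('pics/w12.png',w.img)
E
```

```text
t 20.65 q [-0.731  0.02   1.814 -0.006  1.302 -0.961] pos [ 0.4758 -0.3295  0.1336] F [-0.5  0.2  0.4] open 0.0
r 60.4 phi 16.1 n,u,Y mm [ 58.   16.7 365.9] toolphi 30.1
(-85, 130) [0.1, 1.4, 0.4, -0.0, 0.1, 0.0]
(0, 130) [0.1, 9.9, 0.3, -0.0, 0.1, 0.0]
(18, 130) [0.1, 11.7, 0.3, -0.0, 0.1, 0.0]
(26, 130) [0.1, 12.5, 0.3, -0.0, 0.1, 0.0]
```

View pics/w12.png

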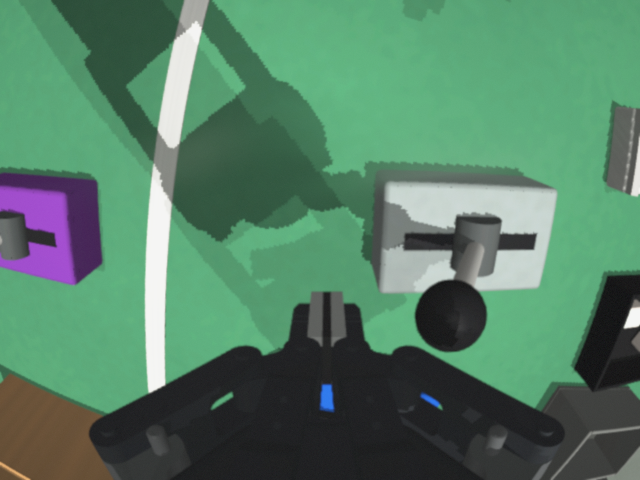

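>>> apply_moves:
  rows:
    - [0.1,1.4,0.2,0,0,0]
    - [0.1,2.6,0.2,0,0,0]
    - [0.1,3.8,0.2,0,0,0]
    - [0.1,5,0.2,0,0,0]
    - [0.1,6.2,0.2,0,0,0]
    - [0.1,7.4,0.2,0,0,0]
    - [0.1,8.6,0.2,0,0,0]
    - [0.1,9.8,0.2,0,0,0]
    - [0.1,10.8,0.2,0,0,0]
    - [0.1,11.4,0.2,0,0,0]
    - [0.1,11.4,0.2,0,0,0]

```text
t: 21.8
tool_pos: [0.5874, -0.3024, 0.1316]
tool_rot: [1.947, 2.458, -0.009]
contact_force: [-0.4, -0.4, -0.5]
opening: -0.0003
```

```bash
python3 - <<'E'
from go import *
st();lrows([(18,130),(26,130),(32,130),(-20,130)])
w=cam('wrist');cv2.imwrite('pics/w13.png',w.img)
E
```

```text
t 21.8 q [-0.585  0.208  1.614 -0.006  1.314 -0.815] pos [ 0.5874 -0.3024  0.1316] F [-0.4 -0.4 -0.5] open -0.0003
r 132.6 phi -34.7 n,u,Y mm [108.9 -75.5 320.2] toolphi 30.1
(18, 130) [-0.0, 0.2, 0.2, -0.0, 0.1, 0.0]
(26, 130) [-0.0, 1.0, 0.2, -0.0, 0.1, 0.0]
(32, 130) [-0.0, 1.6, 0.2, -0.0, 0.1, 0.0]
(-20, 130) [0.0, -3.6, 0.2, -0.0, 0.1, 0.0]
```

View pics/w13.png

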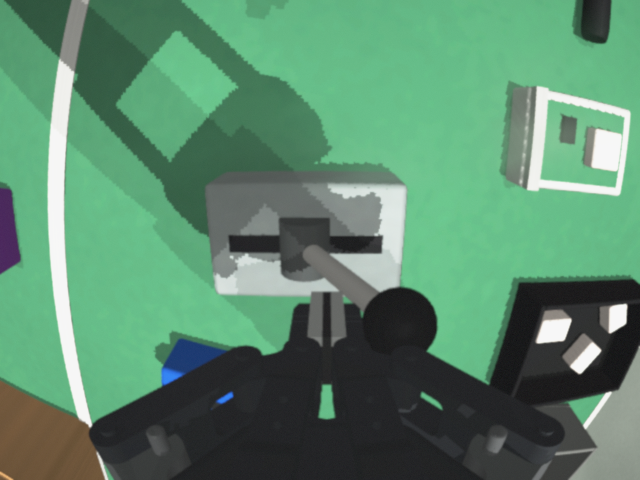

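Lever is leaning over. I keep pushing in small steps until the force rises against the stop.

>>> apply_moves:
  rows:
    - [0,0.3,0,0,0,0]
    - [0,0.6,0,0,0,0]
    - [0,0.8,0,0,0,0]
    - [0,0.8,0,0,0,0]

```text
t: 22.25
tool_pos: [0.5923, -0.3014, 0.1316]
tool_rot: [1.951, 2.461, -0.016]
contact_force: [-10.3, -1.1, 4.5]
opening: -0.0001
```

>>> apply_moves:
  rows:
    - [0,0.8,0,0,0,0]
    - [0,0.8,0,0,0,0]
    - [0,-1.5,0,0,0,0]
    - [0,-4,0,0,0,0]
    - [0,-6,0,0,0,0]
    - [0,-8,0,0,0,0]
    - [0,-10,0,0,0,0]
    - [0,-10,-10,0,0,0]
    - [0,-10,-20,0,0,0]
    - [0,-10,-25,0,0,0]
    - [0,-10,-28,0,0,0]
    - [0,-10,-28,0,0,0]
    - [0,-10,-28,0,0,0]
    - [0,-10,-28,0,0,0]

```text
t: 23.65
tool_pos: [0.4978, -0.3227, 0.4203]
tool_rot: [1.943, 2.451, -0.016]
contact_force: [0.4, 0.0, 0.8]
opening: 0.0004
```

```bash
python3 - <<'E'
from go import *
st()
w=cam('wrist');s=cam('scene');t=cam('top')
cv2.imwrite('pics/w14.png',w.img);cv2.imwrite('pics/s14.png',s.img);cv2.imwrite('pics/t14.png',t.img)
crop(s.img,240,210,310,300,6,'s14l')
E
```

```text
t 23.65 q [-0.696 -0.073  1.429 -0.01   1.772 -0.928] pos [ 0.4978 -0.3227  0.4203] F [0.4 0.  0.8] open 0.0004
r 347.1 phi 24.2 n,u,Y mm [316.6 142.3 355.5] toolphi 30.4
```

View pics/w14.png

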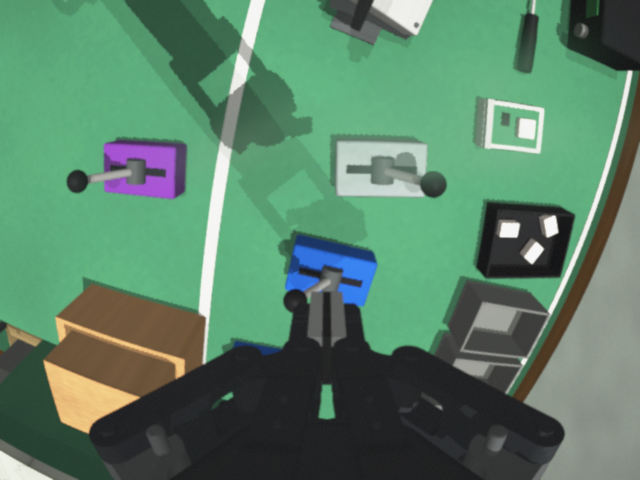

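View pics/s14.png

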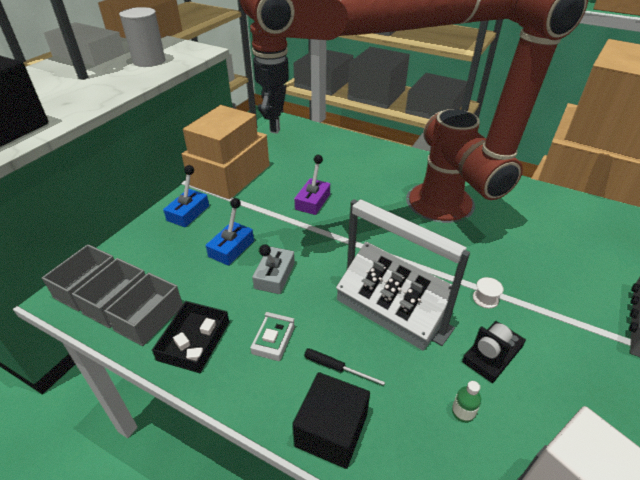

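View pics/s14l.png

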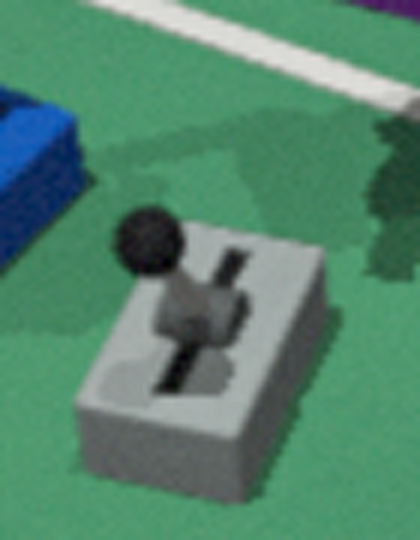

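```bash
python3 - <<'E'
from go import *
im=ctrl.get_image('wrist');w=Cam(im,True);s=cam('scene');t=cam('top')
k,e=tri((s,(240+148.5/6-.4,210+240.5/6-.4)),(w,(432.5,183.5)));print('knob',k,e)
k0=np.array([.52507,-.31769,.1413]);d=k-k0;print('travel',np.linalg.norm(d[:2]), 'angle',np.arctan2((k-sc)@sd,k[2]-.055),np.arctan2((k0-sc)@sd,k0[2]-.055))
crop(s.img,320,210,480,350,5,'s15')
a=cv2.imread('pics/scene0.png').astype(int);dd=np.abs(a-s.img).max(2)
for nm,(x0,y0,x1,y1) in {'bar':(345,195,470,255),'spool':(470,270,505,310),'bottle':(448,378,485,425),'drv':(300,345,390,390),'board':(248,310,298,362)}.items(): print(nm,(dd[y0:y1,x0:x1]>45).sum())
E
```

```text
knob [ 0.61568752 -0.29275243  0.13982017] [np.float64(1.4248359085246356), np.float64(3.157796069316306)]
travel 0.09398625832070175 angle 0.49288804910960543 -0.5107636865882798
bar 1446
spool 0
bottle 0
drv 0
board 0
```

View pics/s15.png

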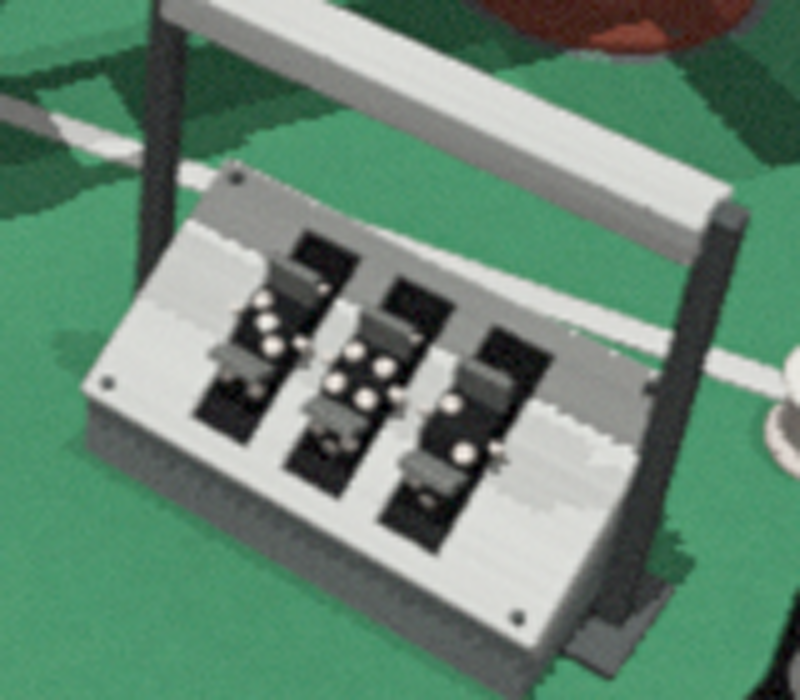

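```bash
python3 -c "
from station import ctrl
print(ctrl.finish_job())"
```

```text
the job is handed in; nothing more can be done
None
```

I set the thumbwheels to 3-4-2 by pushing their ridges with the closed fingertips. Then I threw the grey box's lever over to its stop, backed the arm clear and handed the job in at about 24 s of the 72 s allowed.

**Wheels:** the last wrist view, before the lever was thrown, put each dotted flat close to its pointers: left +0.8°, middle −1.4°, right −2.1°. The scene camera gave +1.2°, +0.1° and −0.9°. The two views differ by up to 1.5°, so the angles are good to about 2°. I checked the wheels by eye after the lever throw and they looked unchanged.

**Lever:** contact force rose to about 10 N at the stop. The ball travelled 94 mm of an expected 96 mm, and the lever moved about 1.00 rad.

**Surroundings:** the spool, bottle, screwdriver and board holder show no change in the scene image. The bar region did change, which I put down to the arm and its shadow moving. The bar looks to be in its place and no push on it was felt.

**What went wrong on the way:**
- On two pushes (right wheel first, middle wheel later) the fingertip rode up onto a ridge with about 15 N.
- The right and middle wheels first stopped about 8° short because the fingertips are thinner than I assumed. I corrected both.

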